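Sort the bar, tea and cork bits after the housewarming

ROBOT

A 6-joint arm with a two-finger parallel gripper is mounted at the origin on the work surface. World frame = base frame: x ahead of the robot, y to its left, z up, the work surface at z = 0. Lengths are in m, angles in rad, forces in N, time in s.
With the tool pointing down it reaches from about 0.325 to 0.775 m from the base axis. Payload 9.3 kg.
Tool frame: the origin (TCP) lies midway between the tips of the shut fingers; the grasp point (between the pads) lies grip_point_offset behind it (grip_point_offset is the distance from the TCP to the grasp point, in m); z points along the fingers, y is the direction in which the jaws open and shut (so a half turn about z gives the same grasp; the last joint's range is limited). The gripper opens to 85 mm and grips with 20 to 120 N. Pads are 22 mm wide; open, the fingers measure 114 mm over their backs; the gripper's body (76 mm by 85 mm) begins 54 mm behind the grasp point. The pads swing forward as they close: fully open they stand 13 mm farther back than shut.
Start: joints at [-1.296, 0.259, 0.021, 1.334, 0, 1.418], TCP at [0.228, -0.5, 0.231] pointing down, gripper open.
Joint ranges: [-3.04, 3.04], [-0.91, 1.82], [-1.04, 1.36], [-1.92, 1.95], [-1.52, 1.45], [-3.14, 3.14]. Speed limits (rad/s): [2.22, 2.22, 2.79, 3.14, 3.14, 3.14].

INTERFACE

Orientations are given as a rotation vector (axis times angle).
In Python, from plant import state, grab_frame, camera_model, hand_in, grip_point_offset gives the robot as it stands.
- The arm moves only by the tool move_arm, never from a script. Its argument "commands" is a list of rows, each a list of 7 numbers: the finger opening in m, from 0 to 0.0854, then the shift along the tool's x, y, z in m, then the turn, a rotation vector about the tool's x, y, z in rad. In form: [[fingers, tx, ty, tz, rx, ry, rz], ...]. A call has 1 to 20 rows; each row is the pose to reach, as a shift and turn from the pose commanded when the call began, along the tool's axes at that moment; what a row does not reach only later rows make up. A row lasts 1/10 s, in which the tool goes at most 50 mm and 8.59 degrees, less where a joint would pass 70% of its speed; a pose out of reach is approached as far as the arm can. A call with a gripper value outside its range is refused whole. The fingers move at their own pace and stop on an object; "grip_force" is the grip in N (left out, the last holds). Time passes only in rows, so rows that repeat a pose let the fingers close. It gives the time, the measured TCP pose, the force and the opening at its end, in the units of the state.
- state(): the state, without advancing time (a new reading comes with each control period).
- grab_frame(name): name is "side" or "top"; returns the picture (480x640x3 uint8, red, green, blue); there is no depth.
- camera_model(name): a dict with "mtx" (3x3 intrinsics, pixels), "k1" (the pictures are not rectified: a ray, as slopes to the right and down, at radius r is drawn at 1 + k1 r^2 times it, then the intrinsics apply), "view" (4x4, takes a point from world to camera coordinates). Camera axes: x right, y up, looking along -z (the intrinsics and any distortion apply to the point x, -y, -z); pixel columns grow to the right and rows downward; lengths in m; the calibration is good to about 2 mm. A picture is of the moment at which its call begins. camera_model takes no time and is no camera call.
- hand_in(): hands the job in, once; it reports no verdict.
The state is a dict: "t": time; "q": joint angles; "qd": joint speeds; "effort": joint torques, N m; "tcp_pos": TCP position; "orientation": TCP orientation; "force": force on the tool from outside, world axes, zero at the start; "wrist_torque": the same for the moment, N m; "gripper_width": opening from 0.0 (shut) to 1.0 (fully open).
Only numpy, scipy, OpenCV 4.12 (cv2) and the standard library are available. Lean on these libraries where they do the work, as an engineer would, in place of code of your own. Each camera call takes 0.05 s, during which the arm holds its last target.

TASK

Clear up the five loose bits standing on the plywood in front of you by putting each where it belongs: both corks into the open wooden cork box, the steel jigger and the red funnel onto the steel tray's floor, standing just as they stand now, and the lid gently on the teapot, properly seated and not dropped. Leave the corkscrew and the teaspoon lying where they are.

Things in the scene. Friction and masses are not known exactly. Their poses are not given: they have to be found in the camera images.
- teapot_lid: White ceramic lid, loose, 110 g, 53 mm high, upright on the plywood. Origin: centre of underside; z up. From below: tapered skirt 10 mm high (52 mm diameter, 62 mm at its top); rim 88 mm in diameter, underside 10 mm above the origin, 4 mm thick; shallow dome to 21 mm; neck 15 mm thick; round knob to grip it by, 24 mm in diameter, 36 to 50 mm above the origin.
- jigger: Stainless steel hourglass-shaped double bar measure, loose, 100 g, 100 mm high, standing on its smaller cup, bigger cup open upwards. Origin: centre of underside; z is its axis, up. Diameter 38 mm at the foot, 25 mm at the waist (38 to 44 mm high), widening evenly to 41 mm at the top rim; 33 mm at 75 mm height.
- funnel: Red plastic funnel, loose, 35 g, 105 mm high, standing on its wide mouth, spout straight up. Origin: centre of the mouth's underside; z up the spout. Mouth rim 85 mm in diameter, 8 mm high, with a flat tab reaching 52 mm from the axis at +x; cone narrows to 19 mm at 50 mm height; spout from 54 to 105 mm height, 17.5 to 15.5 mm in diameter.
- wine_cork: Straight natural wine cork, loose, 10 g, 24 mm in diameter, 45 mm high, standing on end on the plywood. Origin: centre of its underside; z is its axis, up.
- sparkling_cork: Mushroom shaped sparkling wine cork, loose, 12 g, 47 mm high, standing on its foot on the plywood. Origin: centre of its underside; z is its axis, up. Foot 29 mm in diameter, waist 24 mm at 21 mm height, rounded head 31 mm in diameter between 27 and 40 mm height.
- teapot: White ceramic teapot without lid, fixed. Origin: centre of underside; z up. Spout towards +y (to 114 mm from the axis, 95 mm high), handle towards -y (to 110 mm, 92 mm high). Belly 132 mm in diameter. Round mouth on the z axis: rim 100 mm above the origin, 84 mm outer, 74 mm inner diameter. Lid seated: the lid's origin is 90 mm above the teapot's, its rim on the mouth's rim.
- cork_box: Open box of pale wood for corks, fixed, 130 mm (x) by 180 mm (y), 50 mm high, walls and floor 6 mm thick. Origin: centre of underside; z up. Five corks packed in it (they stay) fill the +y end of the floor, from y = +38 mm to the wall, 30 mm high; the rest is free: 118 mm in x, y from -84 to +38 mm.
- tray: Flat stainless steel bar tray, empty; it does not move. 160 mm (its x) by 210 mm (its y), floor 3 mm thick with a rim 17 mm high all round; the flat inside measures 154 by 204 mm. Origin: centre of its underside; z up.
- teaspoon: Steel teaspoon, a loose bystander, 140 mm long (its x, bowl to +x), 32 mm wide, 10 mm high, lying among the other things. Origin: on its underside near the middle of its length. Leave it where it is.
- corkscrew: Folded waiter's corkscrew, a loose bystander, 112 mm long (its x), about 30 mm wide, 13 mm high, dark wood and steel, lying flat among the other things. Origin: centre of its underside. Leave it where it is.
Mind the look-alikes: they are no part of the job. What is shaped like the wine_cork but green, pink or purple is not meant.

How it is judged:
By the outcome, as a careful person would: the job done as asked, in the order asked, and still so for the second after the job is handed in, with the robot touching nothing.
It also fails if it takes over 131 s, if anything falls off the work surface, if the arm or the gripper's body presses on something with over 40 N, if the wrist force passes 120 N, or if a joint passes its speed limit or range.

## Working session

There is one attempt and no reset: what is moved stays moved. The work goes in short steps, Python scripts to look and compute and a tool call to move; the robot and the scene stay as the last step left them, time stands still between calls to the robot, and variables do not carry over. Pictures are saved under pics/ and viewed, and the job is handed in when it is done.

Besides the shell and the picture viewer there is one more tool, called after "Request:" by a JSON object that holds its "api" and its "payload", one argument or row to a line. move_arm: Moves the arm, as the interface text tells. Its arguments: {"type":"object","properties":{"commands":{"type":"array","items":{"type":"array","items":{"type":"number"}}},"grip_force":{"type":"number"}},"required":["commands"]}

```bash
ls; mkdir -p pics; python3 - <<'E'
from plant import *
import cv2
import plant
for n in("side","top"):
    f=grab_frame(n); cv2.imwrite(f"pics/{n}0.png",f[:,:,::-1])
    c=camera_model(n); print(n,c)
print(state(), grip_point_offset)
E
```

```text
pics
side {'mtx': array([[467.44486078,   0.        , 318.24641941],
       [  0.        , 467.44486078, 247.3295699 ],
       [  0.        ,   0.        ,   1.        ]]), 'k1': -0.053763305141156265, 'view': array([[-0.89022838, -0.45551111, -0.00174765,  0.45833599],
       [ 0.34125316, -0.66945983,  0.65982559, -0.20126319],
       [-0.30172787,  0.58679908,  0.75141675, -0.69248287],
       [ 0.        ,  0.        ,  0.        ,  1.        ]])}
top {'mtx': array([[489.35042526,   0.        , 329.37267616],
       [  0.        , 489.35042526, 239.15951788],
       [  0.        ,   0.        ,   1.        ]]), 'k1': -0.04886295110091654, 'view': array([[-0.02315323, -0.99970539,  0.00728372,  0.01625116],
       [ 0.97242448, -0.02082899,  0.23228602, -0.5054807 ],
       [-0.23206587,  0.01246104,  0.97262025, -1.03707665],
       [ 0.        ,  0.        ,  0.        ,  1.        ]])}
{'t': 0.1, 'q': array([-1.29561110e+00,  2.59141420e-01,  2.08521457e-02,  1.33369316e+00,
       -1.47445537e-05,  1.41815637e+00]), 'qd': array([-2.75224775e-05, -2.19051592e-03,  2.60627570e-03, -1.89665594e-03,
        5.42952151e-04, -9.09261666e-05]), 'effort': array([ 5.72055942e-03, -5.56690764e+01,  3.45073664e+01,  1.15238089e-02,
       -8.39662471e-05, -7.52171871e-06]), 'tcp_pos': array([ 0.2280963 , -0.50020572,  0.23072932]), 'orientation': array([-3.06883286e+00, -6.66661655e-01,  1.37153691e-04]), 'force': array([-0.21375078,  0.16025851,  0.34442279]), 'wrist_torque': array([0.01103553, 0.0502012 , 0.05098774]), 'gripper_width': 0.9993301610089992} 0.0187
```

View pics/top0.png

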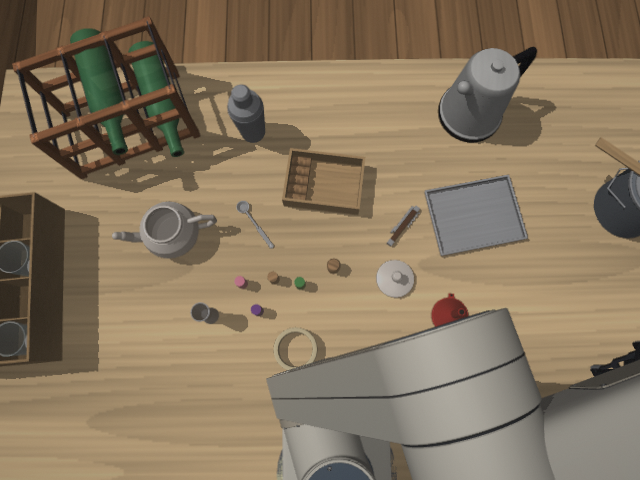

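View pics/side0.png

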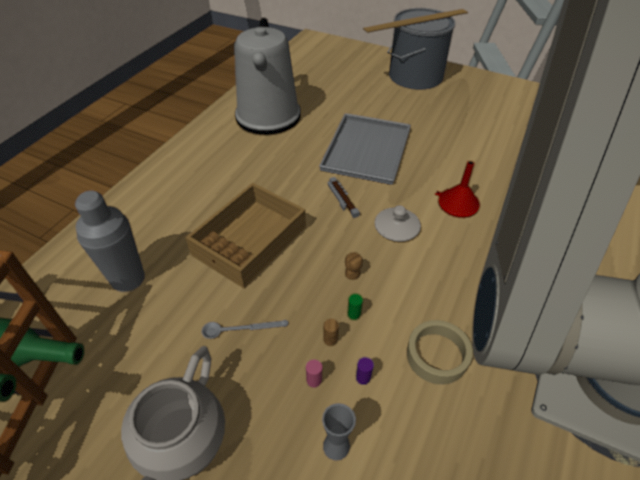

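```bash
cat > h.py <<'E'
import numpy as np, cv2
from plant import *
def proj(n,P):
    c=camera_model(n);P=np.atleast_2d(P);p=P@c['view'][:3,:3].T+c['view'][:3,3]
    s=np.c_[p[:,0],-p[:,1]]/(-p[:,2:]);r2=(s**2).sum(1,keepdims=True)
    s=s*(1+c['k1']*r2);return s@np.diag([c['mtx'][0,0],c['mtx'][1,1]])+c['mtx'][:2,2]
def pix(n,uv,z):
    c=camera_model(n)
    d=(np.array(uv,float)-c['mtx'][:2,2])/c['mtx'][0,0];s=d.copy()
    for _ in range(20): s=d/(1+c['k1']*(s@s))
    R=c['view'][:3,:3];o=-R.T@c['view'][:3,3];ray=R.T@np.array([s[0],-s[1],-1]);
    return (o+ray*(z-o[2])/ray[2]).round(4)
def crop(n,src,x,y,w,h,k,out):
    f=cv2.imread(src)[y:y+h,x:x+w];cv2.imwrite(out,cv2.resize(f,None,fx=k,fy=k,interpolation=cv2.INTER_CUBIC))
E
python3 - <<'E'
from h import *
crop(0,'pics/top0.png',180,240,160,120,5,'pics/a.png')
crop(0,'pics/top0.png',360,160,180,135,4,'pics/b.png')
crop(0,'pics/top0.png',100,140,280,130,2.8,'pics/c.png')
crop(0,'pics/side0.png',290,240,190,140,4,'pics/d.png')
crop(0,'pics/side0.png',310,100,200,150,4,'pics/e.png')
E
```

```text
(no output)
```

View pics/a.png

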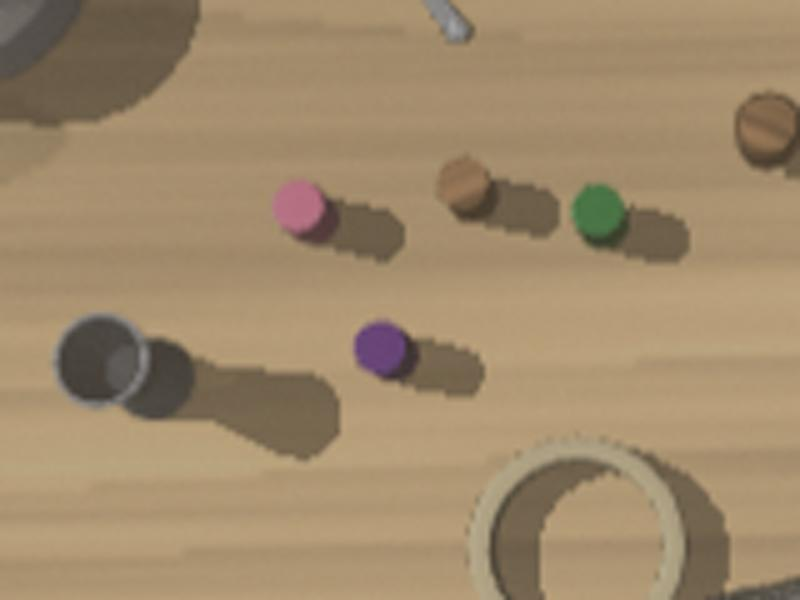

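View pics/b.png

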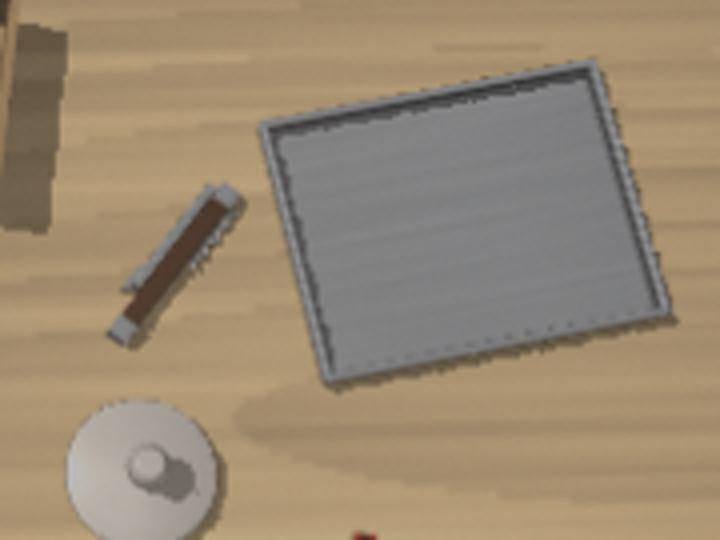

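View pics/c.png

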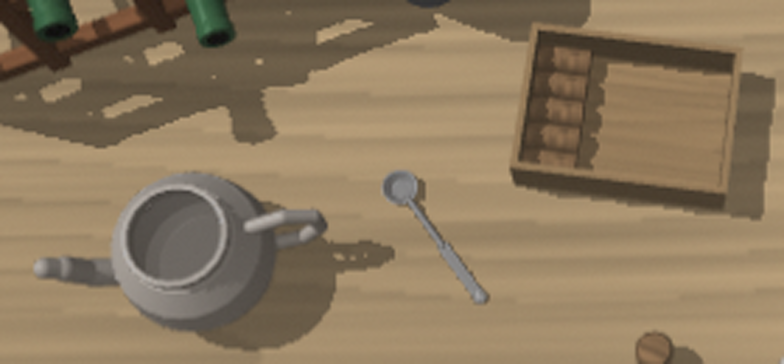

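View pics/d.png

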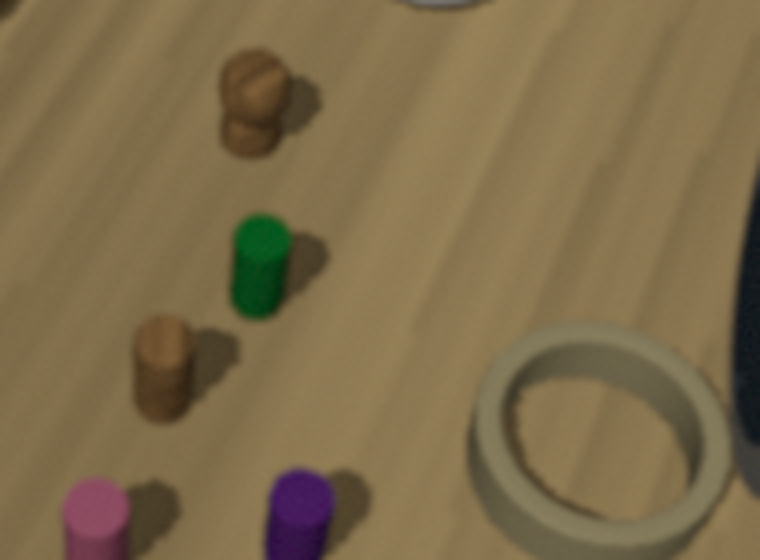

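View pics/e.png

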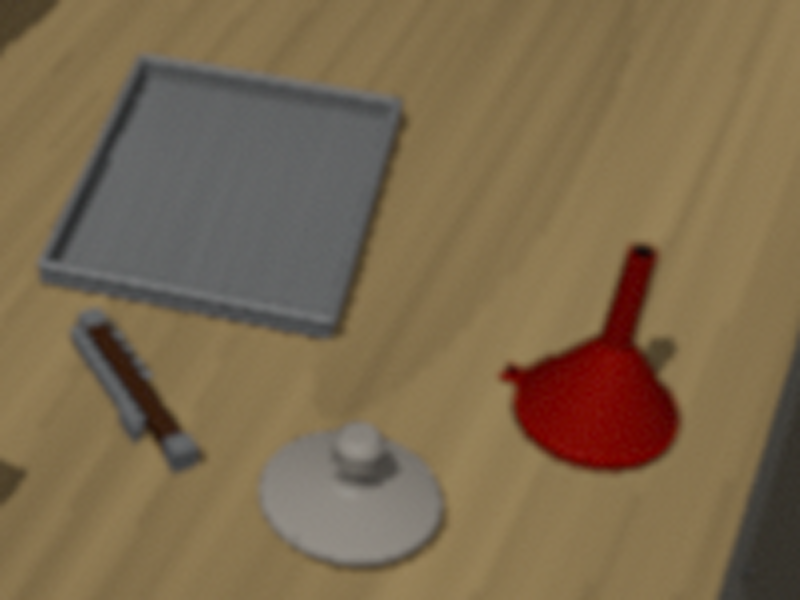

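```bash
python3 - <<'E'
from h import *
A=lambda u,v:((u+.5)/5-.5+180,(v+.5)/5-.5+240)
B=lambda u,v:((u+.5)/4-.5+360,(v+.5)/4-.5+160)
C=lambda u,v:((u+.5)/2.8-.5+100,(v+.5)/2.8-.5+140)
D=lambda u,v:((u+.5)/4-.5+290,(v+.5)/4-.5+240)
E=lambda u,v:((u+.5)/4-.5+310,(v+.5)/4-.5+100)
T=lambda n,uv,z:print(n,pix('top',uv,z)[:2])
S=lambda n,uv,z:print(n,'S',pix('side',uv,z)[:2])
T('wine',A(465,183),.045);S('wine',D(164,337),.045)
T('pink',A(300,207),.045);T('purple',A(382,348),.045);T('green',A(599,212),.045);S('green',D(264,239),.045)
T('jig top',A(103,360),.1);T('jig foot',A(157,378),.003);S('jig top',(339,419),.1)
T('spark',A(768,128),.036);S('spark',D(256,85),.036)
T('lidrim',B(142,475),.014);T('knob',B(150,463),.045);S('knob',E(358,445),.045);S('lidrim',E(352,498),.014)
S('funtip',E(642,253),.105);S('funrim',E(597,410),.01);S('tab',E(510,374),.004);T('funbody',(450,315),.0)
t=[pix('top',B(*p),.017)[:2] for p in [(262,123),(597,62),(672,315),(332,383)]]
print('tray',np.array(t),np.mean(t,0),[np.linalg.norm(t[i]-t[i-1]).round(3) for i in range(4)])
t=[pix('side',E(*p),.017)[:2] for p in [(403,102),(141,60),(42,272),(338,320)]]
print('trayS',np.array(t),np.mean(t,0))
t=[pix('top',C(*p),.05)[:2] for p in [(531,25),(742,50),(728,195),(515,170)]]
print('box',np.array(t),np.mean(t,0),[np.linalg.norm(t[i]-t[i-1]).round(3) for i in range(4)])
t=[pix('side',p,.05)[:2] for p in [(189,236),(256,188),(306,215),(241,264)]]
print('boxS',np.array(t),np.mean(t,0))
T('pot',C(175,237),.1);S('pot',(166,411),.1)
T('spout',C(42,268),.09);T('handle',C(322,222),.085)
T('corkscrew',B(225,195),.013);T('corkscrew',B(122,335),.013)
T('spoon',C(400,186),.01);T('spoon',C(482,298),.01)
T('ring',(296,349),.02)
E
```

```text
wine [0.4269 0.1334]
wine S [0.4251 0.1339]
pink [0.4177 0.2069]
purple [0.3544 0.1697]
green [0.4126 0.0737]
green S [0.4098 0.0755]
jig top [0.3464 0.2786]
jig foot [0.3468 0.2782]
jig top S [0.3432 0.2804]
spark [ 0.4506 -0.0026]
spark S [ 0.4477 -0.0022]
lidrim [ 0.4207 -0.1445]
knob [ 0.4227 -0.1448]
knob S [ 0.4191 -0.1441]
lidrim S [ 0.4167 -0.1406]
funtip S [ 0.3307 -0.2648]
funrim S [ 0.3292 -0.259 ]
tab S [ 0.3776 -0.2717]
funbody [ 0.3351 -0.2684]
tray [[ 0.6311 -0.2278]
 [ 0.6665 -0.4355]
 [ 0.5077 -0.4629]
 [ 0.4715 -0.2576]] [ 0.5692  -0.34595] [np.float64(0.162), np.float64(0.211), np.float64(0.161), np.float64(0.208)]
trayS [[ 0.5046 -0.4593]
 [ 0.6614 -0.4284]
 [ 0.6232 -0.2206]
 [ 0.4682 -0.2559]] [ 0.56435 -0.34105]
box [[ 0.7305  0.0946]
 [ 0.7042 -0.083 ]
 [ 0.5769 -0.0663]
 [ 0.6021  0.1082]] [0.653425 0.013375] [np.float64(0.129), np.float64(0.18), np.float64(0.128), np.float64(0.176)]
boxS [[ 0.7257  0.0887]
 [ 0.6876 -0.0728]
 [ 0.5661 -0.0512]
 [ 0.6083  0.1003]] [0.646925 0.01625 ]
pot [0.5371 0.3689]
pot S [0.5346 0.3684]
spout [0.517  0.4762]
handle [0.551  0.2578]
corkscrew [ 0.5877 -0.2033]
corkscrew [ 0.5036 -0.1374]
spoon [0.603  0.2095]
spoon [0.5037 0.1392]
ring [0.2672 0.084 ]
```

```bash
cat >> h.py <<'E'
from scipy.spatial.transform import Rotation as Ro
def go(x,y,z,jaw):
    """shift/turn in tool frame to reach TCP x,y,z, tool down, jaw axis at world angle jaw (mod pi)"""
    s=state();R=Ro.from_rotvec(s['orientation']);p=s['tcp_pos']
    best=None
    for k in(-1,0,1,2):
        a=jaw+k*np.pi;yv=np.array([np.cos(a),np.sin(a),0]);zv=np.array([0,0,-1.]);xv=np.cross(yv,zv)
        r=(R.inv()*Ro.from_matrix(np.c_[xv,yv,zv])).as_rotvec()
        if best is None or np.linalg.norm(r)<np.linalg.norm(best)-1e-6:best=r
    d=R.inv().apply(np.array([x,y,z])-p)
    print('t',round(s['t'],2),'tcp',p.round(4),'q',s['q'].round(2),'F',s['force'].round(1),'w',round(s['gripper_width']*85.4,1))
    print('shift',d.round(4),'turn',best.round(4),'jaw now',round(np.arctan2(*R.as_matrix()[:2,1][::-1]),3))
E
python3 -c "
from h import *
go(.426,.1337,.15,-.147)"
```

```text
t 0.1 tcp [ 0.2281 -0.5002  0.2307] q [-1.3   0.26  0.02  1.33 -0.    1.42] F [-0.2  0.2  0.3] w 85.3
shift [ 0.4431 -0.4946  0.0814] turn [-1.00e-03 -7.00e-04 -9.96e-01] jaw now -1.143
```

Request:
{"api": "move_arm", "payload": {
  "commands": [
    [0.05, 0.443, -0.495, 0.02, 0, 0, -0.996],
    [0.05, 0.443, -0.495, 0.02, 0, 0, -0.996],
    [0.05, 0.443, -0.495, 0.02, 0, 0, -0.996],
    [0.05, 0.443, -0.495, 0.02, 0, 0, -0.996],
    [0.05, 0.443, -0.495, 0.02, 0, 0, -0.996],
    [0.05, 0.443, -0.495, 0.02, 0, 0, -0.996],
    [0.05, 0.443, -0.495, 0.02, 0, 0, -0.996],
    [0.05, 0.443, -0.495, 0.02, 0, 0, -0.996],
    [0.05, 0.443, -0.495, 0.02, 0, 0, -0.996],
    [0.05, 0.443, -0.495, 0.02, 0, 0, -0.996],
    [0.05, 0.443, -0.495, 0.02, 0, 0, -0.996],
    [0.05, 0.443, -0.495, 0.02, 0, 0, -0.996],
    [0.05, 0.443, -0.495, 0.02, 0, 0, -0.996],
    [0.05, 0.443, -0.495, 0.02, 0, 0, -0.996],
    [0.05, 0.443, -0.495, 0.02, 0, 0, -0.996],
    [0.05, 0.443, -0.495, 0.05, 0, 0, -0.996],
    [0.05, 0.443, -0.495, 0.08, 0, 0, -0.996],
    [0.05, 0.443, -0.495, 0.08, 0, 0, -0.996]
  ],
  "grip_force": 25
}}

```text
t: 1.9
tcp_pos: [0.4236, 0.1326, 0.1485]
orientation: [-2.377, -2.049, 0.008]
force: [-0.4, 0.5, -0.1]
gripper_width: 0.586
```

```bash
python3 - <<'E'
from h import *
go(.426,.1337,.007,-.147)
for n in("side","top"):
    cv2.imwrite(f"pics/{n}1.png",grab_frame(n)[:,:,::-1])
E
```

```text
t 1.9 tcp [0.4236 0.1326 0.1485] q [ 0.11  0.13 -0.37  1.08 -0.    1.83] F [-0.4  0.5 -0.1] w 50.1
shift [0.0017 0.003  0.1415] turn [-0.0057  0.0017 -0.0009] jaw now -0.148
```

View pics/top1.png

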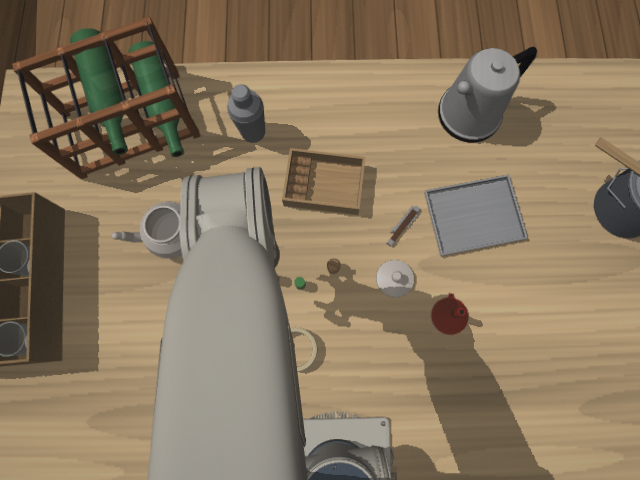

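View pics/side1.png

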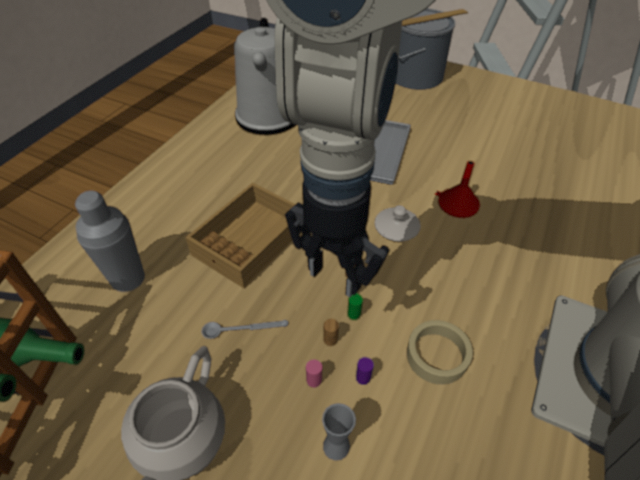

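Request:
{"api": "move_arm", "payload": {
  "commands": [
    [0.05, 0.0015, 0.0015, 0.03, 0, 0, 0],
    [0.05, 0.0015, 0.0015, 0.06, 0, 0, 0],
    [0.05, 0.0015, 0.0015, 0.09, 0, 0, 0],
    [0.05, 0.0015, 0.0015, 0.115, 0, 0, 0],
    [0.05, 0.0015, 0.0015, 0.132, 0, 0, 0],
    [0.05, 0.0015, 0.0015, 0.142, 0, 0, 0],
    [0.05, 0.0015, 0.0015, 0.142, 0, 0, 0],
    [0.05, 0.0015, 0.0015, 0.142, 0, 0, 0]
  ]
}}

```text
t: 2.8
tcp_pos: [0.4285, 0.1349, 0.0103]
orientation: [2.378, 2.051, 0.002]
force: [-0.4, 0.5, -0.2]
gripper_width: 0.586
```

```bash
python3 - <<'E'
from h import *
go(.426,.1337,.007,-.147)
n='side'
cv2.imwrite(f"pics/{n}2.png",grab_frame(n)[:,:,::-1]);crop(0,'pics/side2.png',250,230,200,150,4,'pics/a.png')
E
```

```text
t 2.8 tcp [0.4285 0.1349 0.0103] q [ 0.12  0.28 -0.59  0.71 -0.    1.84] F [-0.4  0.5 -0.2] w 50.1
shift [-0.0016 -0.0023  0.0033] turn [ 0.0014 -0.0003 -0.0003] jaw now -0.147
```

View pics/a.png

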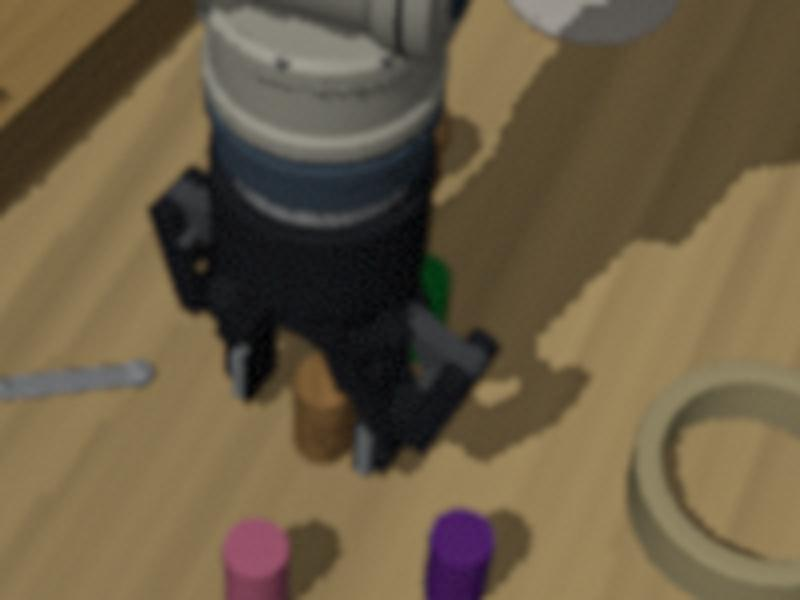

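Request:
{"api": "move_arm", "payload": {
  "commands": [
    [0.05, -0.001, -0.002, 0.003, 0, 0, 0],
    [0.03, -0.001, -0.002, 0.003, 0, 0, 0],
    [0.015, -0.001, -0.002, 0.003, 0, 0, 0],
    [0.015, -0.001, -0.002, 0.003, 0, 0, 0],
    [0.015, -0.001, -0.002, 0.003, 0, 0, 0],
    [0.015, -0.001, -0.002, 0.003, 0, 0, 0],
    [0.015, -0.001, -0.002, -0.01, 0, 0, 0],
    [0.015, -0.001, -0.002, -0.04, 0, 0, 0],
    [0.015, -0.001, -0.002, -0.07, 0, 0, 0],
    [0.015, -0.001, -0.002, -0.09, 0, 0, 0],
    [0.015, -0.001, -0.002, -0.1, 0, 0, 0]
  ],
  "grip_force": 25
}}

```text
t: 3.95
tcp_pos: [0.4262, 0.1344, 0.111]
orientation: [2.377, 2.052, 0.003]
force: [0.3, -0.1, -0.6]
gripper_width: 0.276
```

```bash
python3 - <<'E'
from h import *
go(.6454,-.0307,.11,-.147)
E
```

```text
t 3.95 tcp [0.4262 0.1344 0.111 ] q [ 0.12  0.16 -0.44  0.98  0.    1.84] F [ 0.3 -0.1 -0.6] w 23.5
shift [-0.1313  0.241   0.0015] turn [ 0.0025 -0.0007  0.0001] jaw now -0.147
```

Request:
{"api": "move_arm", "payload": {
  "commands": [
    [0.015, -0.016, 0.03, 0, 0, 0, 0],
    [0.015, -0.032, 0.06, 0, 0, 0, 0],
    [0.015, -0.048, 0.09, 0, 0, 0, 0],
    [0.015, -0.064, 0.12, 0, 0, 0, 0],
    [0.015, -0.08, 0.15, 0, 0, 0, 0],
    [0.015, -0.097, 0.18, 0, 0, 0, 0],
    [0.015, -0.113, 0.21, 0, 0, 0, 0],
    [0.015, -0.127, 0.233, 0, 0, 0, 0],
    [0.015, -0.131, 0.241, 0, 0, 0, 0],
    [0.015, -0.131, 0.241, 0.0, 0, 0, 0],
    [0.015, -0.131, 0.241, 0.03, 0, 0, 0],
    [0.015, -0.131, 0.241, 0.05, 0, 0, 0],
    [0.015, -0.131, 0.241, 0.05, 0, 0, 0]
  ]
}}

```text
t: 5.25
tcp_pos: [0.6419, -0.0292, 0.0566]
orientation: [-2.374, -2.05, 0.005]
force: [-0.6, 1.1, -0.4]
gripper_width: 0.276
```

```bash
python3 - <<'E'
from h import *
go(.6454,-.0307,.015,-.147)
n='side'
cv2.imwrite(f"pics/{n}3.png",grab_frame(n)[:,:,::-1]);crop(0,'pics/side3.png',170,100,200,150,4,'pics/a.png')
E
```

```text
t 5.25 tcp [ 0.6419 -0.0292  0.0566] q [-0.18  0.51 -0.05  1.02  0.    1.54] F [-0.6  1.1 -0.4] w 23.5
shift [-0.001   0.0039  0.0415] turn [-0.0057 -0.0003  0.0009] jaw now -0.146
```

View pics/a.png

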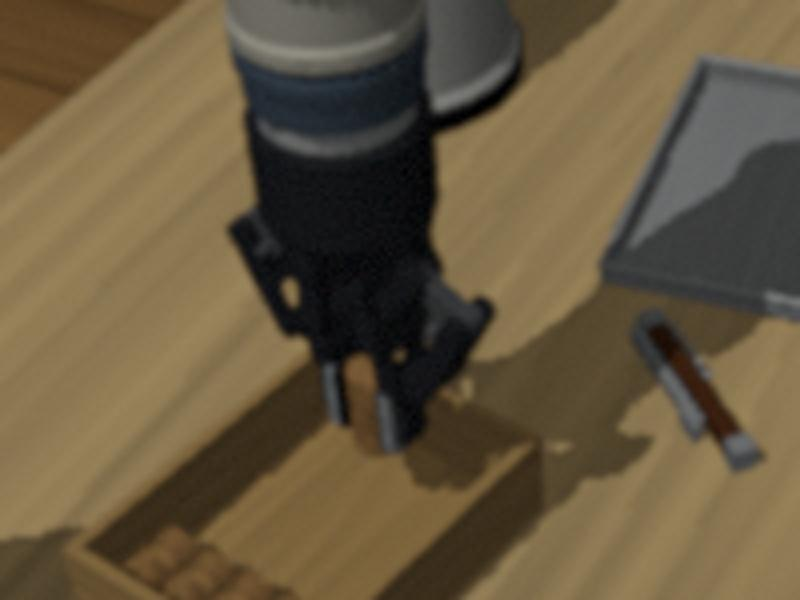

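Request:
{"api": "move_arm", "payload": {
  "commands": [
    [0.015, 0, 0.001, 0.02, 0, 0, 0],
    [0.015, 0, 0.001, 0.032, 0, 0, 0],
    [0.015, 0, 0.001, 0.038, 0, 0, 0],
    [0.015, 0, 0.001, 0.042, 0, 0, 0],
    [0.015, 0, 0.001, 0.042, 0, 0, 0],
    [0.03, 0, 0.001, 0.042, 0, 0, 0],
    [0.045, 0, 0.001, 0.042, 0, 0, 0],
    [0.045, 0, 0.001, 0.042, 0, 0, 0],
    [0.045, 0, 0.001, 0.03, 0, 0, 0],
    [0.045, 0, 0.001, 0, 0, 0, 0],
    [0.045, 0, 0.001, -0.04, 0, 0, 0],
    [0.045, 0, 0.001, -0.06, 0, 0, 0]
  ]
}}

```text
t: 6.5
tcp_pos: [0.6467, -0.0309, 0.1237]
orientation: [2.376, 2.05, 0.004]
force: [0.6, -0.0, 0.6]
gripper_width: 0.527
```

```bash
python3 - <<'E'
from h import *
go(.449,-.0024,.11,-.147)
n='side'
cv2.imwrite(f"pics/{n}4.png",grab_frame(n)[:,:,::-1]);crop(0,'pics/side4.png',170,100,200,150,4,'pics/a.png')
E
```

```text
t 6.5 tcp [ 0.6467 -0.0309  0.1237] q [-0.18  0.47  0.06  1.16 -0.    1.54] F [ 0.6 -0.   0.6] w 45.0
shift [-0.0008 -0.1998  0.0128] turn [0.0044 0.0002 0.0001] jaw now -0.147
```

View pics/a.png

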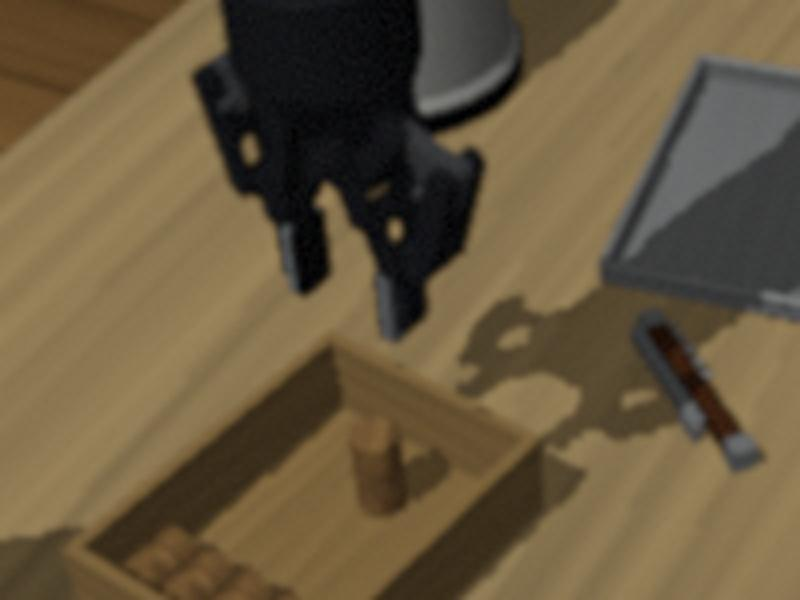

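Request:
{"api": "move_arm", "payload": {
  "commands": [
    [0.055, -0.001, -0.05, 0, 0, 0, 0],
    [0.055, -0.001, -0.1, 0, 0, 0, 0],
    [0.055, -0.001, -0.15, 0, 0, 0, 0],
    [0.055, -0.001, -0.185, 0, 0, 0, 0],
    [0.055, -0.001, -0.2, 0, 0, 0, 0],
    [0.055, -0.001, -0.2, 0.015, 0, 0, 0],
    [0.055, -0.001, -0.2, 0.015, 0, 0, 0]
  ]
}}

```text
t: 7.25
tcp_pos: [0.4468, -0.0022, 0.1043]
orientation: [-2.378, -2.052, 0.0]
force: [0.3, 0.5, 0.6]
gripper_width: 0.645
```

```bash
python3 - <<'E'
from h import *
go(.449,-.0024,.013,-.147)
E
```

```text
t 7.25 tcp [ 0.4468 -0.0022  0.1043] q [-0.19  0.16 -0.44  0.96  0.    1.52] F [0.3 0.5 0.6] w 55.0
shift [0.0002 0.0022 0.0913] turn [-0.0003 -0.     -0.    ] jaw now -0.147
```

Request:
{"api": "move_arm", "payload": {
  "commands": [
    [0.055, 0, 0.001, 0.03, 0, 0, 0],
    [0.055, 0, 0.001, 0.06, 0, 0, 0],
    [0.055, 0, 0.001, 0.08, 0, 0, 0],
    [0.055, 0, 0.001, 0.092, 0, 0, 0],
    [0.055, 0, 0.001, 0.092, 0, 0, 0],
    [0.055, 0, 0.001, 0.092, 0, 0, 0],
    [0.035, 0, 0.001, 0.092, 0, 0, 0],
    [0.02, 0, 0.001, 0.092, 0, 0, 0],
    [0.02, 0, 0.001, 0.092, 0, 0, 0],
    [0.02, 0, 0.001, 0.092, 0, 0, 0],
    [0.02, 0, 0.001, 0.092, 0, 0, 0],
    [0.02, 0, 0.001, 0.08, 0, 0, 0],
    [0.02, 0, 0.001, 0.05, 0, 0, 0],
    [0.02, 0, 0.001, 0.02, 0, 0, 0],
    [0.02, 0, 0.001, 0, 0, 0, 0],
    [0.02, 0, 0.001, 0, 0, 0, 0]
  ]
}}

```text
t: 8.85
tcp_pos: [0.4503, -0.0028, 0.1073]
orientation: [2.375, 2.049, 0.005]
force: [0.0, -0.3, -0.3]
gripper_width: 0.349
```

```bash
python3 - <<'E'
from h import *
go(.6527,.0188,.11,-.147)
n='side'
cv2.imwrite(f"pics/{n}5.png",grab_frame(n)[:,:,::-1]);crop(0,'pics/side5.png',270,130,200,150,4,'pics/a.png')
E
```

```text
t 8.85 tcp [ 0.4503 -0.0028  0.1073] q [-0.19  0.16 -0.44  0.97  0.    1.52] F [ 0.  -0.3 -0.3] w 29.8
shift [ 0.051   0.1971 -0.0016] turn [0.0056 0.0002 0.0001] jaw now -0.147
```

View pics/a.png

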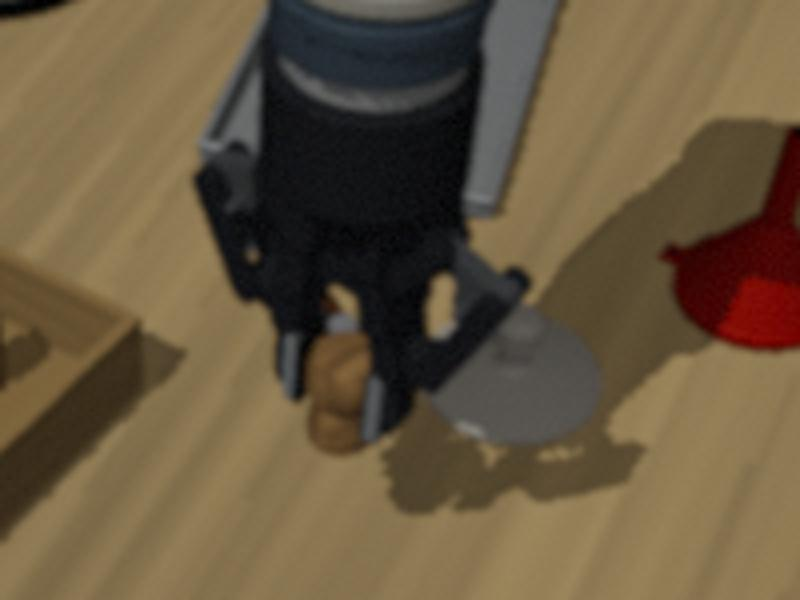

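Request:
{"api": "move_arm", "payload": {
  "commands": [
    [0.02, 0.008, 0.03, 0, 0, 0, 0],
    [0.02, 0.016, 0.06, 0, 0, 0, 0],
    [0.02, 0.024, 0.09, 0, 0, 0, 0],
    [0.02, 0.032, 0.12, 0, 0, 0, 0],
    [0.02, 0.04, 0.15, 0, 0, 0, 0],
    [0.02, 0.047, 0.178, 0, 0, 0, 0],
    [0.02, 0.05, 0.192, 0, 0, 0, 0],
    [0.02, 0.051, 0.197, 0, 0, 0, 0],
    [0.02, 0.051, 0.197, 0.0, 0, 0, 0],
    [0.02, 0.051, 0.197, 0.03, 0, 0, 0],
    [0.02, 0.051, 0.197, 0.05, 0, 0, 0],
    [0.02, 0.051, 0.197, 0.05, 0, 0, 0]
  ]
}}

```text
t: 10.1
tcp_pos: [0.6482, 0.0191, 0.0515]
orientation: [-2.376, -2.049, 0.006]
force: [0.2, -0.6, 0.2]
gripper_width: 0.354
```

```bash
python3 - <<'E'
from h import *
go(.6527,.0188,.0205,-.147)
E
```

```text
t 10.1 tcp [0.6482 0.0191 0.0515] q [-0.1   0.52 -0.04  1.02 -0.    1.62] F [ 0.2 -0.6  0.2] w 30.3
shift [0.0003 0.0047 0.031 ] turn [-0.0056  0.0003 -0.0002] jaw now -0.147
```

Request:
{"api": "move_arm", "payload": {
  "commands": [
    [0.02, 0, 0.001, 0.015, 0, 0, 0],
    [0.02, 0, 0.001, 0.025, 0, 0, 0],
    [0.02, 0, 0.001, 0.03, 0, 0, 0],
    [0.02, 0, 0.001, 0.033, 0, 0, 0],
    [0.02, 0, 0.001, 0.033, 0, 0, 0],
    [0.02, 0, 0.001, 0.033, 0, 0, 0]
  ]
}}

```text
t: 10.7
tcp_pos: [0.6522, 0.0188, 0.0218]
orientation: [2.378, 2.052, 0.001]
force: [0.2, -0.1, -0.1]
gripper_width: 0.357
```

```bash
python3 - <<'E'
from h import *
go(.6527,.0188,.0205,-.147)
n='side'
cv2.imwrite(f"pics/{n}6.png",grab_frame(n)[:,:,::-1]);crop(0,'pics/side6.png',170,130,200,150,4,'pics/a.png')
E
```

```text
t 10.7 tcp [0.6522 0.0188 0.0218] q [-0.1   0.55 -0.07  0.95 -0.    1.62] F [ 0.2 -0.1 -0.1] w 30.5
shift [0.     0.0005 0.0013] turn [ 0.0006 -0.     -0.    ] jaw now -0.147
```

View pics/a.png

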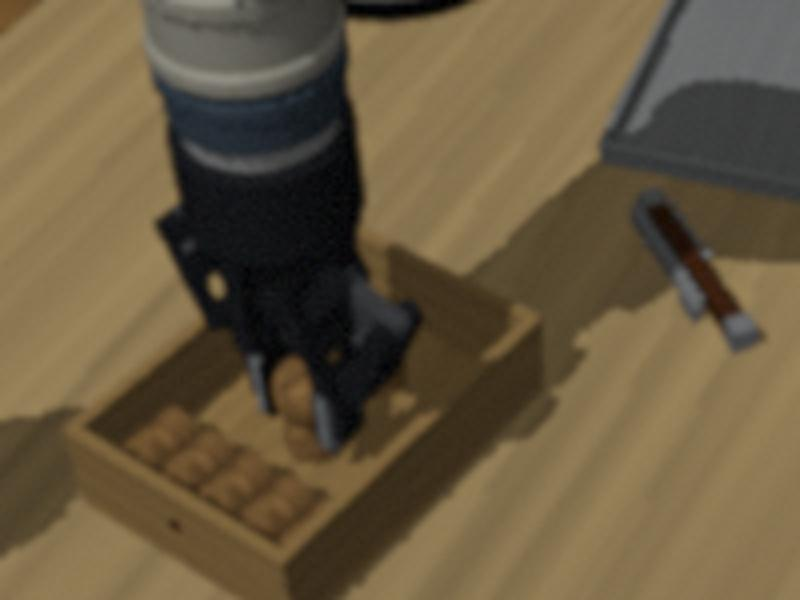

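Request:
{"api": "move_arm", "payload": {
  "commands": [
    [0.02, 0, 0.001, 0.001, 0, 0, 0],
    [0.035, 0, 0.001, 0.001, 0, 0, 0],
    [0.05, 0, 0.001, 0.001, 0, 0, 0],
    [0.05, 0, 0.001, 0.001, 0, 0, 0],
    [0.05, 0, 0.001, -0.01, 0, 0, 0],
    [0.05, 0, 0.001, -0.04, 0, 0, 0],
    [0.05, 0, 0.001, -0.09, 0, 0, 0],
    [0.05, 0, 0.001, -0.14, 0, 0, 0],
    [0.05, 0, 0.001, -0.16, 0, 0, 0],
    [0.05, 0, 0.001, -0.16, 0, 0, 0]
  ]
}}

```text
t: 11.75
tcp_pos: [0.6544, 0.0187, 0.1864]
orientation: [2.374, 2.049, 0.008]
force: [0.6, 0.1, 0.0]
gripper_width: 0.586
```

```bash
python3 - <<'E'
from h import *
go(.345,.2793,.18,-.147)
n='side'
cv2.imwrite(f"pics/{n}7.png",grab_frame(n)[:,:,::-1]);crop(0,'pics/side7.png',170,130,200,150,4,'pics/a.png')
n='top'
cv2.imwrite(f"pics/{n}7.png",grab_frame(n)[:,:,::-1])
E
```

```text
t 11.75 tcp [0.6544 0.0187 0.1864] q [-0.1   0.45  0.19  1.31 -0.    1.62] F [0.6 0.1 0. ] w 50.0
shift [ 0.2125 -0.3443  0.0039] turn [ 0.0075 -0.0003  0.0001] jaw now -0.147
```

View pics/a.png

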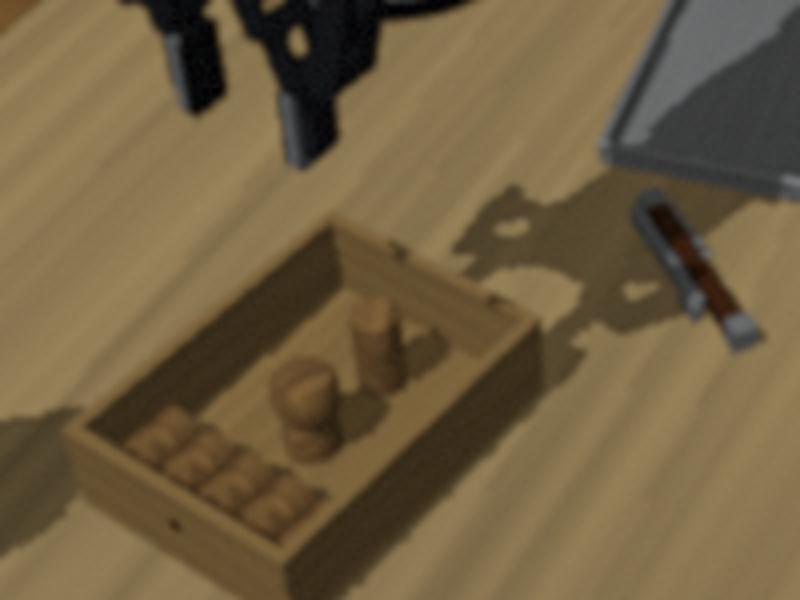

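View pics/top7.png

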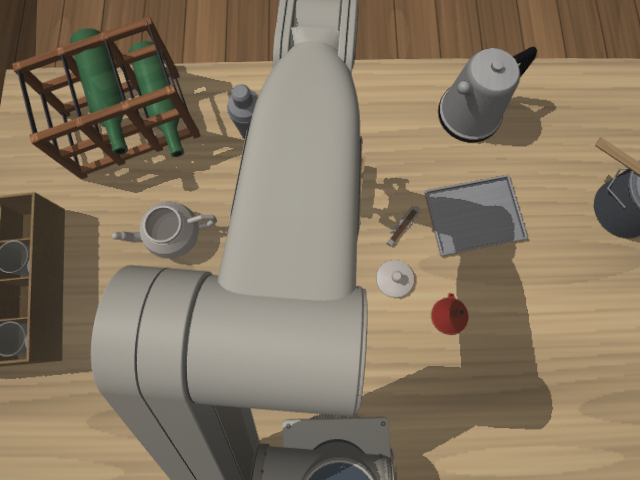

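Request:
{"api": "move_arm", "payload": {
  "commands": [
    [0.065, 0.213, -0.344, 0, 0, 0, 0],
    [0.065, 0.213, -0.344, 0, 0, 0, 0],
    [0.065, 0.213, -0.344, 0, 0, 0, 0],
    [0.065, 0.213, -0.344, 0, 0, 0, 0],
    [0.065, 0.213, -0.344, 0, 0, 0, 0],
    [0.065, 0.213, -0.344, 0, 0, 0, 0],
    [0.065, 0.213, -0.344, 0, 0, 0, 0],
    [0.065, 0.213, -0.344, 0, 0, 0, 0],
    [0.065, 0.213, -0.344, 0, 0, 0, 0],
    [0.065, 0.213, -0.344, 0, 0, 0, 0],
    [0.065, 0.213, -0.344, 0, 0, 0, 0],
    [0.065, 0.213, -0.344, 0, 0, 0, 0]
  ]
}}

```text
t: 13.05
tcp_pos: [0.3448, 0.2791, 0.1808]
orientation: [-2.38, -2.05, 0.001]
force: [-0.6, -0.3, -0.3]
gripper_width: 0.761
```

```bash
python3 - <<'E'
from h import *
go(.345,.2793,.054,-.147)
n='side'
cv2.imwrite(f"pics/{n}8.png",grab_frame(n)[:,:,::-1]);crop(0,'pics/side8.png',240,280,266,200,3,'pics/a.png')
crop(0,'pics/top7.png',420,280,80,60,8,'pics/b.png')
E
```

```text
t 13.05 tcp [0.3448 0.2791 0.1808] q [ 0.49  0.1  -0.31  1.16 -0.    2.21] F [-0.6 -0.3 -0.3] w 65.0
shift [0.0003 0.0002 0.1268] turn [-0.0006  0.0007 -0.0017] jaw now -0.149
```

View pics/a.png

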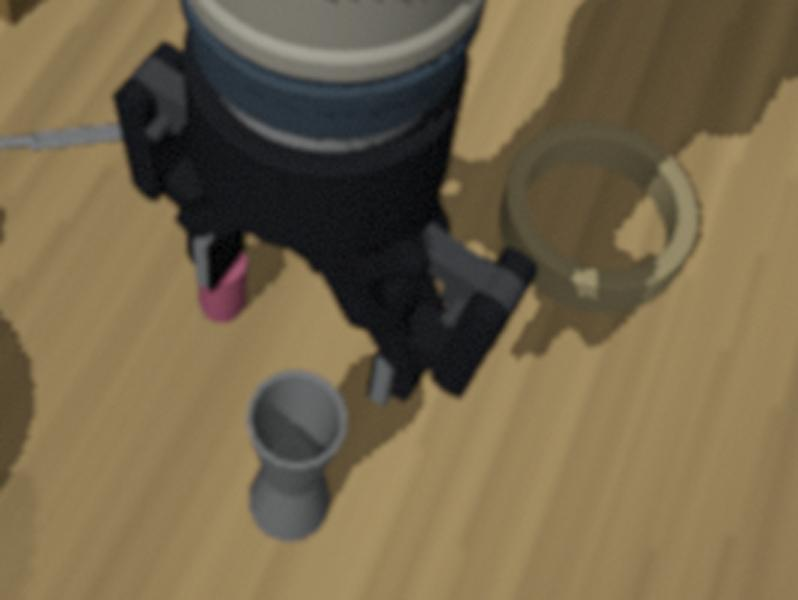

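View pics/b.png

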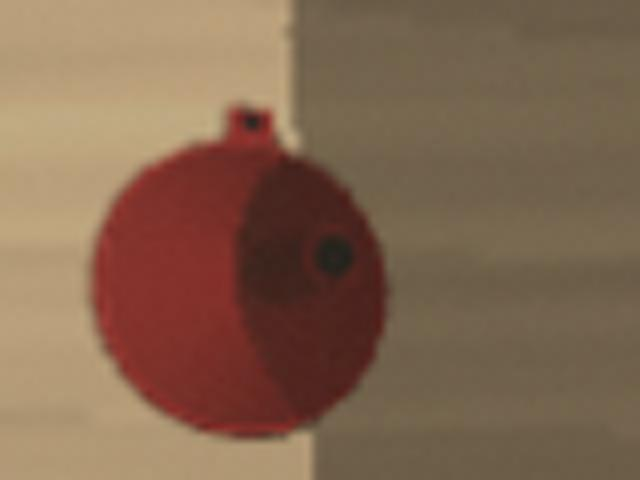

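Request:
{"api": "move_arm", "payload": {
  "commands": [
    [0.065, 0, 0, 0.03, 0, 0, 0],
    [0.065, 0, 0, 0.055, 0, 0, 0],
    [0.065, 0, 0, 0.075, 0, 0, 0],
    [0.065, 0, 0, 0.075, 0, 0, 0]
  ]
}}

```text
t: 13.5
tcp_pos: [0.3433, 0.2784, 0.1041]
orientation: [-2.38, -2.049, 0.007]
force: [-0.5, -0.6, 0.3]
gripper_width: 0.762
```

```bash
python3 - <<'E'
from h import *
F=lambda u,v:((u+.5)/8-.5+420,(v+.5)/8-.5+280)
print('funnel tip',pix('top',F(333,256),.105),'rim',pix('top',F(240,288),.006),'tab',pix('top',F(250,105),.004))
go(.345,.2793,.054,-.147)
n='side'
cv2.imwrite(f"pics/{n}9.png",grab_frame(n)[:,:,::-1]);crop(0,'pics/side9.png',240,280,266,200,3,'pics/a.png')
E
```

```text
funnel tip [ 0.3338 -0.2657  0.105 ] rim [ 0.3334 -0.2657  0.006 ] tab [ 0.3859 -0.2732  0.004 ]
t 13.5 tcp [0.3433 0.2784 0.1041] q [ 0.49  0.16 -0.45  0.96 -0.    2.21] F [-0.5 -0.6  0.3] w 65.1
shift [0.0013 0.0017 0.0501] turn [-0.0037  0.0028 -0.002 ] jaw now -0.149
```

View pics/a.png

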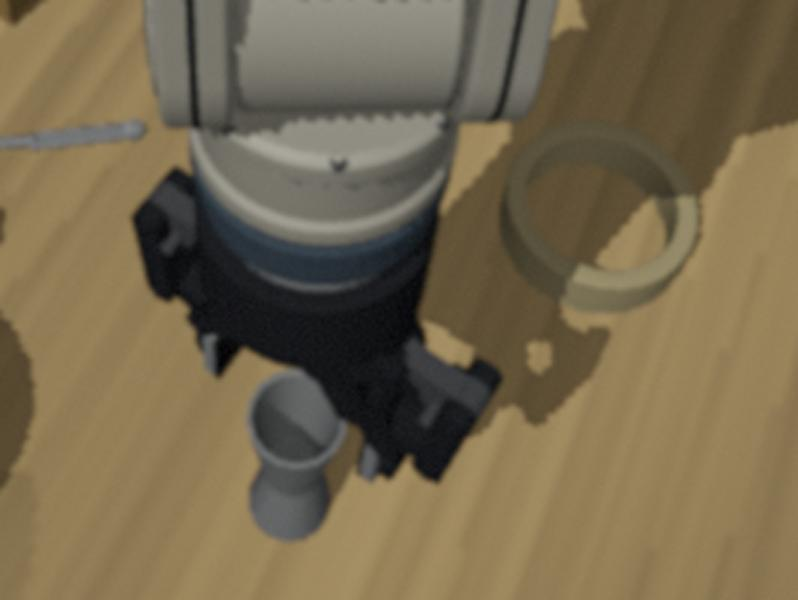

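Request:
{"api": "move_arm", "payload": {
  "commands": [
    [0.065, 0, 0, 0.02, 0, 0, 0],
    [0.065, 0, 0, 0.035, 0, 0, 0],
    [0.065, 0, 0, 0.049, 0, 0, 0],
    [0.065, 0, 0, 0.049, 0, 0, 0],
    [0.065, 0, 0, 0.049, 0, 0, 0],
    [0.05, 0, 0, 0.049, 0, 0, 0],
    [0.04, 0, 0, 0.049, 0, 0, 0],
    [0.03, 0, 0, 0.049, 0, 0, 0],
    [0.025, 0, 0, 0.049, 0, 0, 0],
    [0.025, 0, 0, 0.049, 0, 0, 0],
    [0.025, 0, 0, 0.049, 0, 0, 0],
    [0.025, 0, 0, 0.046, 0, 0, 0],
    [0.025, 0, 0, 0.035, 0, 0, 0],
    [0.025, 0, 0, 0.02, 0, 0, 0],
    [0.025, 0, 0, 0.01, 0, 0, 0],
    [0.025, 0, 0, 0.01, 0, 0, 0]
  ],
  "grip_force": 30
}}

```text
t: 15.15
tcp_pos: [0.3447, 0.2803, 0.0979]
orientation: [2.378, 2.052, 0.004]
force: [0.6, 0.7, -2.1]
gripper_width: 0.452
```

```bash
python3 - <<'E'
from h import *
go(.345,.2793,.2,-.147)
n='side'
cv2.imwrite(f"pics/{n}10.png",grab_frame(n)[:,:,::-1]);crop(0,'pics/side10.png',240,280,266,200,3,'pics/a.png')
E
```

```text
t 15.15 tcp [0.3447 0.2803 0.0979] q [ 0.49  0.16 -0.46  0.94 -0.    2.21] F [ 0.6  0.7 -2.1] w 38.6
shift [-0.0007  0.0007 -0.1021] turn [ 0.0022 -0.0016  0.    ] jaw now -0.147
```

View pics/a.png

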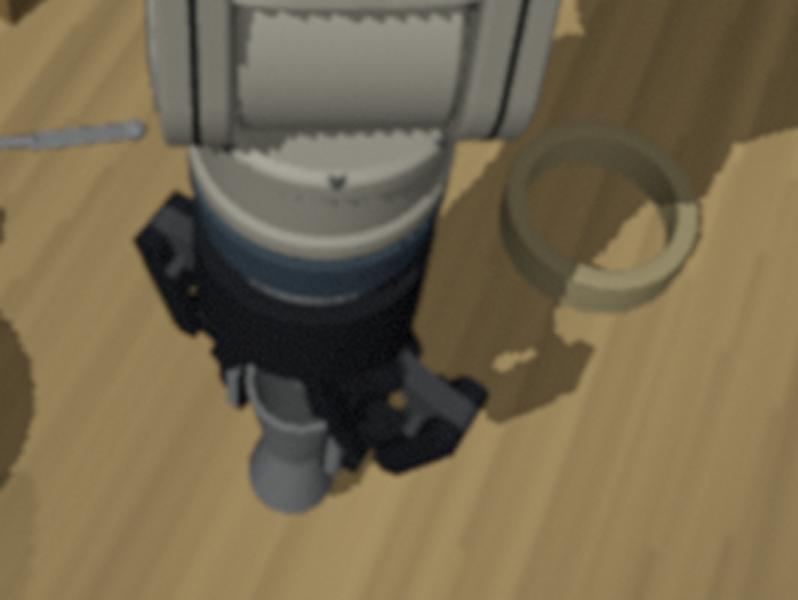

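Request:
{"api": "move_arm", "payload": {
  "commands": [
    [0.025, 0, 0, -0.02, 0, 0, 0],
    [0.025, 0, 0, -0.045, 0, 0, 0],
    [0.025, 0, 0, -0.07, 0, 0, 0],
    [0.025, 0, 0, -0.09, 0, 0, 0],
    [0.025, 0, 0, -0.1, 0, 0, 0],
    [0.025, 0, 0, -0.1, 0, 0, 0]
  ]
}}

```text
t: 15.8
tcp_pos: [0.3443, 0.28, 0.1967]
orientation: [2.378, 2.052, 0.002]
force: [0.5, 0.0, -2.4]
gripper_width: 0.448
```

```bash
python3 - <<'E'
from h import *
go(.578,-.4025,.2,-.147)
n='side'
cv2.imwrite(f"pics/{n}11.png",grab_frame(n)[:,:,::-1]);crop(0,'pics/side11.png',240,230,266,200,3,'pics/a.png')
E
```

```text
t 15.8 tcp [0.3443 0.28   0.1967] q [ 0.49  0.09 -0.28  1.2   0.    2.21] F [ 0.5  0.  -2.4] w 38.2
shift [-0.6409  0.3312 -0.0034] turn [ 0.0011 -0.0008  0.    ] jaw now -0.147
```

View pics/a.png

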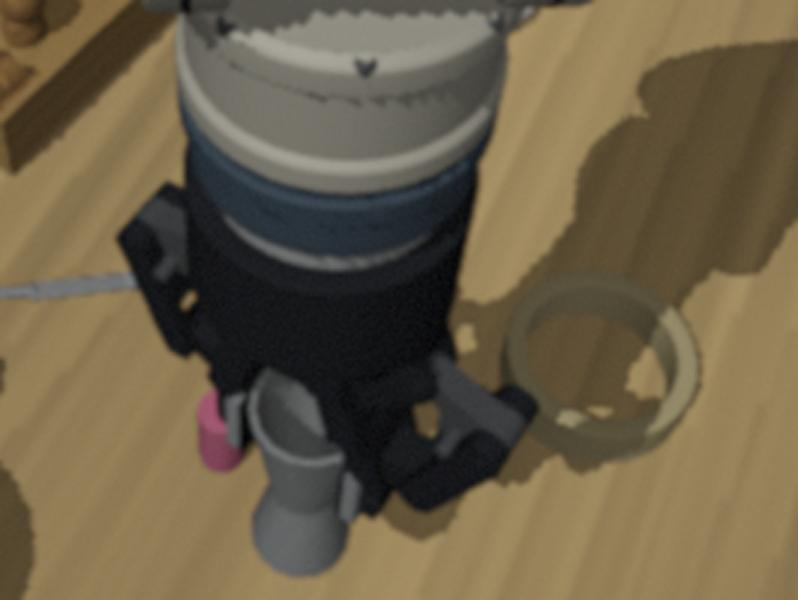

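```bash
python3 - <<'E'
from h import *
x,y=.3445,.28
a=np.linspace(0,2*np.pi,60)
for b in(.13,.14,.15):
    f=proj('side',np.c_[x+.019*np.cos(a),y+.019*np.sin(a),0*a+b]);r=proj('side',np.c_[x+.0205*np.cos(a),y+.0205*np.sin(a),0*a+b+.1])
    g=lambda p:((p-[240,230])*3).round(0)
    print(b,'foot x',g(f)[:,0].min(),g(f)[:,0].max(),'bottom',g(f)[:,1].max(),'rim x',g(r)[:,0].min(),g(r)[:,0].max(),'y',g(r)[:,1].min(),g(r)[:,1].max())
E
```

```text
0.13 foot x 248.0 346.0 bottom 584.0 rim x 245.0 369.0 y 360.0 474.0
0.14 foot x 248.0 348.0 bottom 574.0 rim x 245.0 371.0 y 345.0 460.0
0.15 foot x 248.0 350.0 bottom 564.0 rim x 245.0 374.0 y 330.0 446.0
```

Request:
{"api": "move_arm", "payload": {
  "commands": [
    [0.025, -0.01, 0.005, 0, 0, 0, 0],
    [0.025, -0.03, 0.016, 0, 0, 0, 0],
    [0.025, -0.06, 0.031, 0, 0, 0, 0],
    [0.025, -0.1, 0.052, 0, 0, 0, 0],
    [0.025, -0.14, 0.072, 0, 0, 0, 0],
    [0.025, -0.18, 0.093, 0, 0, 0, 0],
    [0.025, -0.22, 0.114, 0, 0, 0, 0],
    [0.025, -0.26, 0.134, 0, 0, 0, 0],
    [0.025, -0.3, 0.155, 0, 0, 0, 0],
    [0.025, -0.34, 0.176, 0, 0, 0, 0],
    [0.025, -0.38, 0.196, 0, 0, 0, 0],
    [0.025, -0.42, 0.217, 0, 0, 0, 0],
    [0.025, -0.46, 0.238, 0, 0, 0, 0],
    [0.025, -0.5, 0.258, 0, 0, 0, 0],
    [0.025, -0.54, 0.279, 0, 0, 0, 0],
    [0.025, -0.58, 0.3, 0, 0, 0, 0],
    [0.025, -0.61, 0.315, 0, 0, 0, 0],
    [0.025, -0.63, 0.326, 0, 0, 0, 0],
    [0.025, -0.641, 0.331, 0, 0, 0, 0],
    [0.025, -0.641, 0.331, 0, 0, 0, 0]
  ]
}}

```text
t: 17.85
tcp_pos: [0.5765, -0.4048, 0.1936]
orientation: [-2.378, -2.048, 0.001]
force: [-0.4, 0.0, -1.8]
gripper_width: 0.448
```

```bash
python3 - <<'E'
from h import *
go(.578,-.4025,.064,-.147)
E
```

```text
t 17.85 tcp [ 0.5765 -0.4048  0.1936] q [-0.73  0.54  0.38  1.41 -0.    0.99] F [-0.4  0.  -1.8] w 38.3
shift [0.0024 0.0016 0.1296] turn [-0.0028 -0.0014 -0.0019] jaw now -0.149
```

Request:
{"api": "move_arm", "payload": {
  "commands": [
    [0.025, 0.001, 0, 0.03, 0, 0, 0],
    [0.025, 0.001, 0, 0.06, 0, 0, 0],
    [0.025, 0.001, 0, 0.09, 0, 0, 0],
    [0.025, 0.001, 0, 0.11, 0, 0, 0],
    [0.025, 0.001, 0, 0.12, 0, 0, 0],
    [0.025, 0.001, 0, 0.123, 0, 0, 0],
    [0.025, 0.001, 0, 0.123, 0, 0, 0]
  ]
}}

```text
t: 18.55
tcp_pos: [0.5775, -0.4016, 0.0736]
orientation: [2.378, 2.052, 0.0]
force: [0.1, -0.7, -1.0]
gripper_width: 0.451
```

```bash
python3 - <<'E'
from h import *
go(.578,-.4025,.061,-.147)
n='side'
cv2.imwrite(f"pics/{n}12.png",grab_frame(n)[:,:,::-1]);crop(0,'pics/side12.png',290,30,200,150,4,'pics/a.png')
E
```

```text
t 18.55 tcp [ 0.5775 -0.4016  0.0736] q [-0.73  0.59  0.15  1.13  0.    0.99] F [ 0.1 -0.7 -1. ] w 38.5
shift [-0.0008  0.0006  0.0126] turn [0.0001 0.     0.0002] jaw now -0.147
```

View pics/a.png

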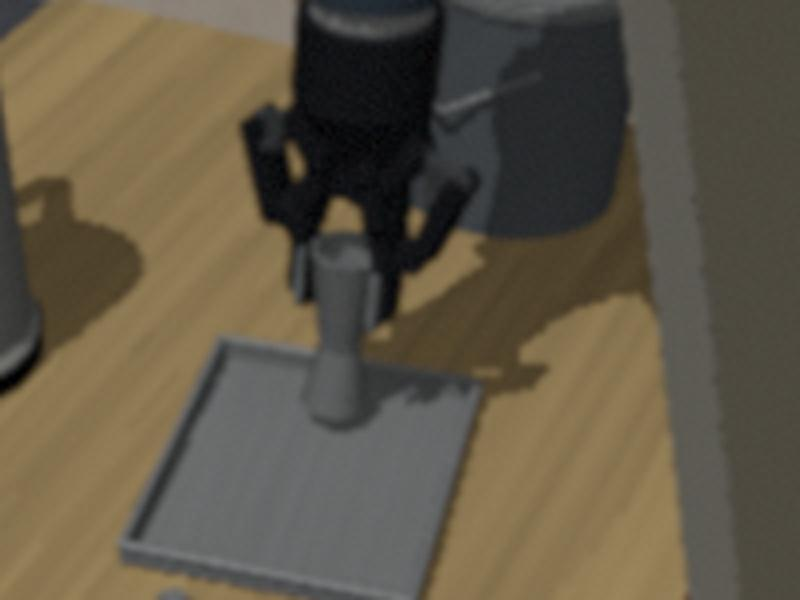

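Request:
{"api": "move_arm", "payload": {
  "commands": [
    [0.025, 0, 0, 0.004, 0, 0, 0],
    [0.025, 0, 0, 0.008, 0, 0, 0],
    [0.025, 0, 0, 0.01, 0, 0, 0],
    [0.025, 0, 0, 0.01, 0, 0, 0],
    [0.025, 0, 0, 0.01, 0, 0, 0]
  ]
}}

```text
t: 19.1
tcp_pos: [0.5776, -0.4018, 0.0633]
orientation: [2.379, 2.052, -0.0]
force: [-0.4, -0.3, -1.4]
gripper_width: 0.449
```

```bash
python3 - <<'E'
from h import *
go(.578,-.4025,.061,-.147)
x,y=.578,-.4025
a=np.linspace(0,2*np.pi,60)
n='side'
cv2.imwrite(f"pics/{n}13.png",grab_frame(n)[:,:,::-1]);crop(0,'pics/side13.png',330,70,100,75,8,'pics/a.png')
for b in(.003,.006,.01,.015):
    f=proj('side',np.c_[x+.019*np.cos(a),y+.019*np.sin(a),0*a+b])
    print(b,((f-[330,70])*8).min(0),((f-[330,70])*8).max(0))
E
```

```text
t 19.1 tcp [ 0.5776 -0.4018  0.0633] q [-0.73  0.6   0.14  1.11 -0.    0.99] F [-0.4 -0.3 -1.4] w 38.4
shift [-0.0007  0.0005  0.0023] turn [-0.  0. -0.] jaw now -0.147
0.003 [271.77794582 476.40585134] [400.57948355 551.94623898]
0.006 [272.48737914 467.92200307] [401.54597343 543.40956015]
0.01 [273.43735372 456.55913697] [402.84016854 531.97449373]
0.015 [274.63139582 442.27289486] [404.46687811 517.59513342]
```

View pics/a.png

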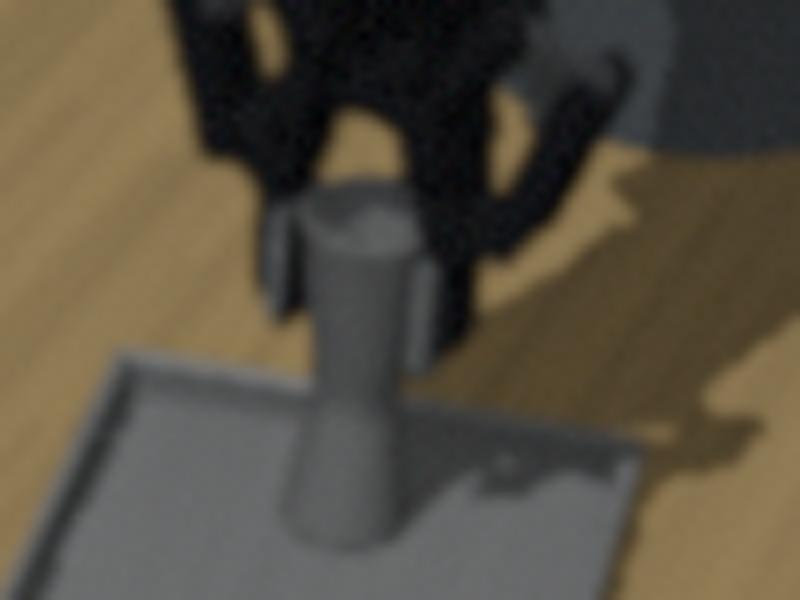

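Request:
{"api": "move_arm", "payload": {
  "commands": [
    [0.025, 0, 0, 0.001, 0, 0, 0],
    [0.025, 0, 0, 0.002, 0, 0, 0],
    [0.025, 0, 0, 0.002, 0, 0, 0],
    [0.025, 0, 0, 0.002, 0, 0, 0]
  ]
}}

```text
t: 19.55
tcp_pos: [0.5777, -0.4019, 0.0616]
orientation: [2.378, 2.052, 0.0]
force: [-1.3, -0.4, 3.2]
gripper_width: 0.448
```

Contact (force turned upward). Release and rise.

Request:
{"api": "move_arm", "payload": {
  "commands": [
    [0.04, 0, 0, 0.002, 0, 0, 0],
    [0.045, 0, 0, 0.002, 0, 0, 0],
    [0.055, 0, 0, 0.002, 0, 0, 0],
    [0.065, 0, 0, 0.002, 0, 0, 0],
    [0.065, 0, 0, 0.002, 0, 0, 0],
    [0.065, 0, 0, -0.01, 0, 0, 0],
    [0.065, 0, 0, -0.03, 0, 0, 0],
    [0.065, 0, 0, -0.06, 0, 0, 0],
    [0.065, 0, 0, -0.1, 0, 0, 0],
    [0.065, 0, 0, -0.12, 0, 0, 0],
    [0.065, 0, 0, -0.12, 0, 0, 0]
  ]
}}

```text
t: 20.65
tcp_pos: [0.5786, -0.4026, 0.1863]
orientation: [2.373, 2.048, 0.001]
force: [0.3, -0.4, 0.0]
gripper_width: 0.763
```

```bash
python3 - <<'E'
from h import *
go(.332,-.2655,.185,-.147)
n='side'
cv2.imwrite(f"pics/{n}14.png",grab_frame(n)[:,:,::-1]);crop(0,'pics/side14.png',290,30,200,150,4,'pics/a.png')
E
```

```text
t 20.65 tcp [ 0.5786 -0.4026  0.1863] q [-0.73  0.54  0.35  1.37 -0.    0.99] F [ 0.3 -0.4  0. ] w 65.2
shift [ 0.0995 -0.2641 -0.0006] turn [0.0059 0.0039 0.0001] jaw now -0.147
```

View pics/a.png

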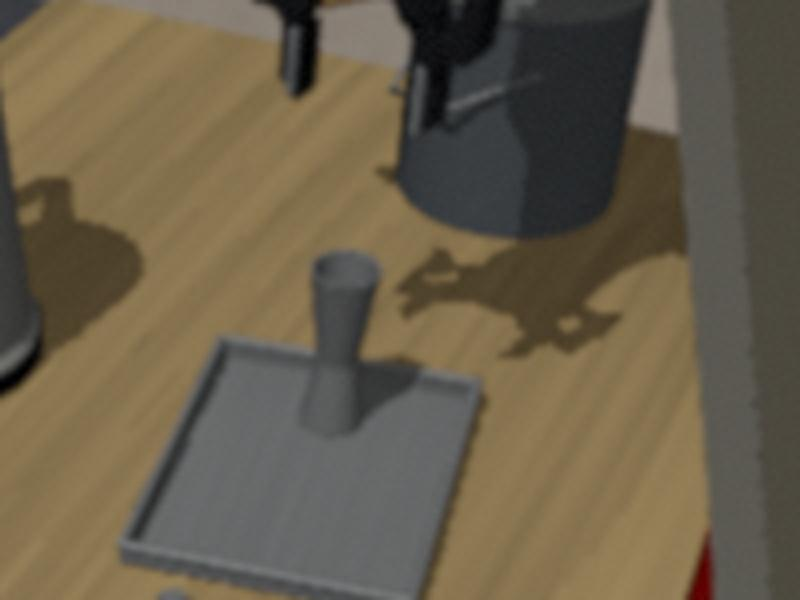

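Request:
{"api": "move_arm", "payload": {
  "commands": [
    [0.05, 0.1, -0.264, 0, 0, 0, 0],
    [0.05, 0.1, -0.264, 0, 0, 0, 0],
    [0.05, 0.1, -0.264, 0, 0, 0, 0],
    [0.05, 0.1, -0.264, 0, 0, 0, 0],
    [0.05, 0.1, -0.264, 0, 0, 0, 0],
    [0.05, 0.1, -0.264, 0, 0, 0, 0],
    [0.05, 0.1, -0.264, 0, 0, 0, 0],
    [0.05, 0.1, -0.264, 0, 0, 0, 0],
    [0.05, 0.1, -0.264, 0, 0, 0, 0],
    [0.05, 0.1, -0.264, 0.03, 0, 0, 0],
    [0.05, 0.1, -0.264, 0.05, 0, 0, 0],
    [0.05, 0.1, -0.264, 0.05, 0, 0, 0]
  ]
}}

```text
t: 21.9
tcp_pos: [0.3308, -0.2635, 0.1288]
orientation: [-2.374, -2.049, -0.0]
force: [0.2, 0.4, 0.1]
gripper_width: 0.589
```

```bash
python3 - <<'E'
from h import *
go(.3325,-.2655,.062,-.147)
n='side'
cv2.imwrite(f"pics/{n}15.png",grab_frame(n)[:,:,::-1]);crop(0,'pics/side15.png',390,100,200,150,4,'pics/a.png')
E
```

```text
t 21.9 tcp [ 0.3308 -0.2635  0.1288] q [-0.87  0.11 -0.45  1.02  0.    0.85] F [0.2 0.4 0.1] w 50.3
shift [-0.002   0.0022  0.0668] turn [-0.0038 -0.0034  0.0004] jaw now -0.147
```

View pics/a.png

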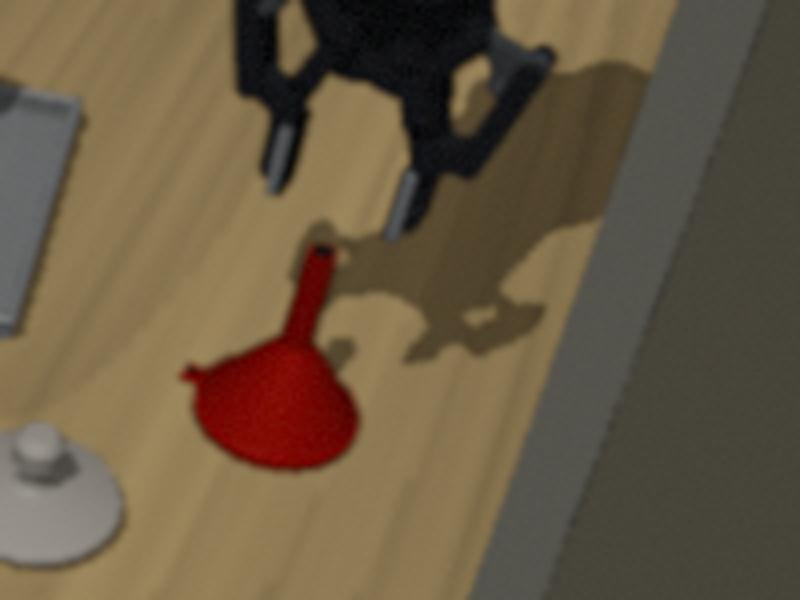

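Request:
{"api": "move_arm", "payload": {
  "commands": [
    [0.05, -0.001, 0.001, 0.02, 0, 0, 0],
    [0.05, -0.001, 0.001, 0.04, 0, 0, 0],
    [0.05, -0.001, 0.001, 0.055, 0, 0, 0],
    [0.05, -0.001, 0.001, 0.065, 0, 0, 0],
    [0.05, -0.001, 0.001, 0.065, 0, 0, 0],
    [0.05, -0.001, 0.001, 0.065, 0, 0, 0],
    [0.03, -0.001, 0.001, 0.065, 0, 0, 0],
    [0.02, -0.001, 0.001, 0.065, 0, 0, 0],
    [0.01, -0.001, 0.001, 0.065, 0, 0, 0],
    [0.005, -0.001, 0.001, 0.065, 0, 0, 0],
    [0.005, -0.001, 0.001, 0.065, 0, 0, 0],
    [0.005, -0.001, 0.001, 0.065, 0, 0, 0],
    [0.005, -0.001, 0.001, 0.055, 0, 0, 0],
    [0.005, -0.001, 0.001, 0.045, 0, 0, 0],
    [0.005, -0.001, 0.001, 0.045, 0, 0, 0]
  ],
  "grip_force": 25
}}

```text
t: 23.45
tcp_pos: [0.3326, -0.266, 0.0879]
orientation: [2.377, 2.051, 0.0]
force: [0.4, -0.6, -0.1]
gripper_width: 0.184
```

```bash
python3 - <<'E'
from h import *
go(.3325,-.2655,.18,-.147)
n='side'
cv2.imwrite(f"pics/{n}16.png",grab_frame(n)[:,:,::-1]);crop(0,'pics/side16.png',390,100,200,150,4,'pics/a.png')
E
```

```text
t 23.45 tcp [ 0.3326 -0.266   0.0879] q [-0.87  0.14 -0.52  0.91  0.    0.85] F [ 0.4 -0.6 -0.1] w 15.7
shift [ 0.0003  0.0001 -0.0921] turn [0.002  0.0016 0.0001] jaw now -0.147
```

View pics/a.png

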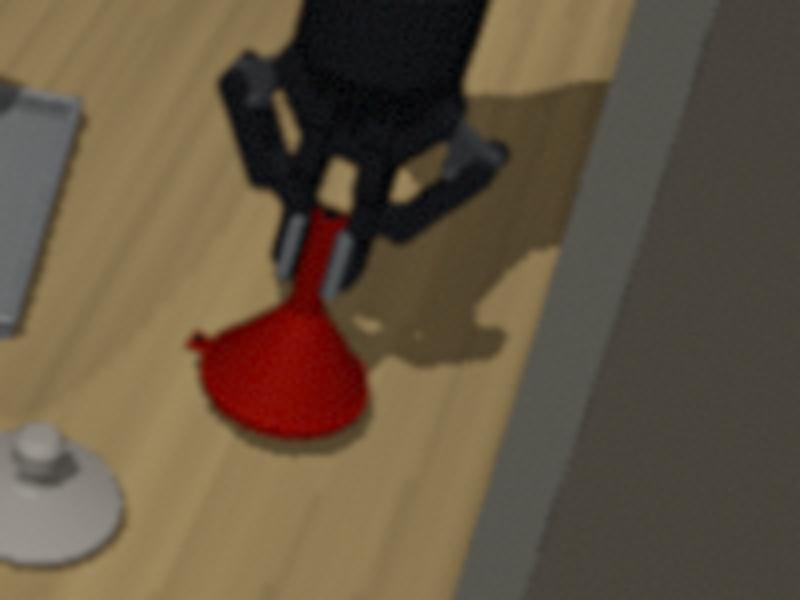

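```bash
python3 - <<'E'
from h import *
go(.5606,-.309,.14,-.147)
E
```

```text
t 23.5 tcp [ 0.3324 -0.2657  0.0872] q [-0.87  0.15 -0.52  0.9   0.    0.85] F [-0.3  0.  -0.5] w 15.6
shift [-0.0094  0.2322 -0.0525] turn [0.0015 0.0012 0.    ] jaw now -0.147
```

Request:
{"api": "move_arm", "payload": {
  "commands": [
    [0.005, 0, 0, -0.02, 0, 0, 0],
    [0.005, 0, 0.005, -0.04, 0, 0, 0],
    [0.005, -0.001, 0.02, -0.052, 0, 0, 0],
    [0.005, -0.002, 0.045, -0.052, 0, 0, 0],
    [0.005, -0.003, 0.07, -0.052, 0, 0, 0],
    [0.005, -0.004, 0.095, -0.052, 0, 0, 0],
    [0.005, -0.005, 0.12, -0.052, 0, 0, 0],
    [0.005, -0.006, 0.145, -0.052, 0, 0, 0],
    [0.005, -0.007, 0.17, -0.052, 0, 0, 0],
    [0.005, -0.008, 0.195, -0.052, 0, 0, 0],
    [0.005, -0.009, 0.215, -0.052, 0, 0, 0],
    [0.005, -0.009, 0.228, -0.052, 0, 0, 0],
    [0.005, -0.009, 0.232, -0.052, 0, 0, 0],
    [0.005, -0.009, 0.232, -0.04, 0, 0, 0],
    [0.005, -0.009, 0.232, -0.02, 0, 0, 0],
    [0.005, -0.009, 0.232, 0, 0, 0, 0],
    [0.005, -0.009, 0.232, 0.01, 0, 0, 0],
    [0.005, -0.009, 0.232, 0.01, 0, 0, 0]
  ]
}}

```text
t: 25.3
tcp_pos: [0.5588, -0.3076, 0.0746]
orientation: [-2.377, -2.05, 0.001]
force: [-0.3, -0.3, -0.7]
gripper_width: 0.184
```

```bash
python3 - <<'E'
from h import *
go(.5606,-.309,.068,-.147)
x,y=.5606,-.309
a=np.linspace(0,2*np.pi,90)
n='side'
cv2.imwrite(f"pics/{n}17.png",grab_frame(n)[:,:,::-1]);crop(0,'pics/side17.png',310,50,160,120,5,'pics/a.png')
for b in(.003,.01,.015):
    f=proj('side',np.c_[x+.0425*np.cos(a),y+.0425*np.sin(a),0*a+b])
    print(b,((f-[310,50])*5).min(0),((f-[310,50])*5).max(0))
E
```

```text
t 25.3 tcp [ 0.5588 -0.3076  0.0746] q [-0.63  0.49 -0.04  1.05 -0.    1.08] F [-0.3 -0.3 -0.7] w 15.7
shift [-0.0012  0.0021  0.0065] turn [-0.0028 -0.0015 -0.0003] jaw now -0.147
0.003 [170.07545698 483.4001991 ] [360.77645769 602.08816204]
0.01 [170.68656093 470.85884784] [362.33658018 589.42688656]
0.015 [171.12652721 461.8276179 ] [363.45982693 580.3043122 ]
```

View pics/a.png

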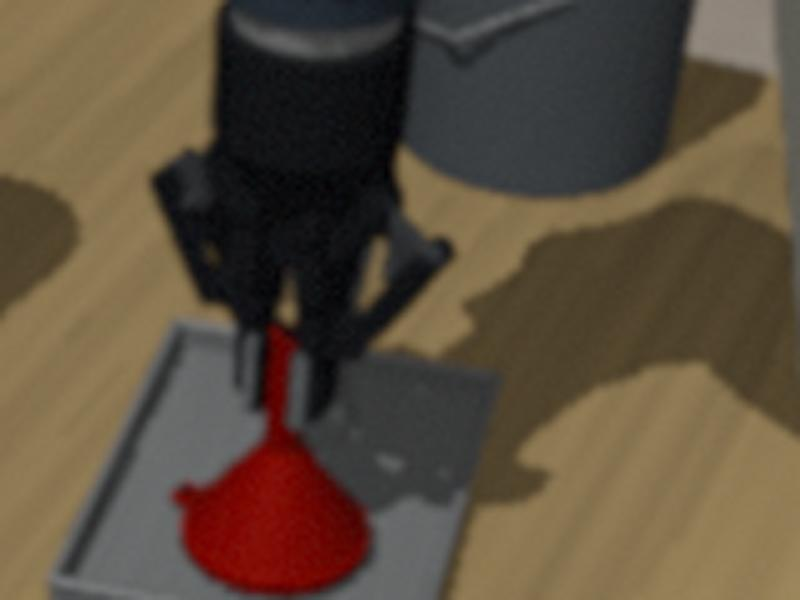

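Request:
{"api": "move_arm", "payload": {
  "commands": [
    [0.005, 0, 0, 0.003, 0, 0, 0],
    [0.005, 0, 0, 0.005, 0, 0, 0],
    [0.005, 0, 0, 0.007, 0, 0, 0],
    [0.005, 0, 0, 0.007, 0, 0, 0],
    [0.005, 0, 0, 0.007, 0, 0, 0]
  ]
}}

```text
t: 25.85
tcp_pos: [0.5603, -0.3083, 0.0698]
orientation: [2.378, 2.052, 0.0]
force: [-1.3, -0.6, 4.7]
gripper_width: 0.184
```

```bash
python3 - <<'E'
from h import *
go(.5606,-.309,.068,-.147)
n='side'
cv2.imwrite(f"pics/{n}18.png",grab_frame(n)[:,:,::-1]);crop(0,'pics/side18.png',310,60,160,120,5,'pics/a.png')
E
```

```text
t 25.85 tcp [ 0.5603 -0.3083  0.0698] q [-0.63  0.49 -0.04  1.04 -0.    1.08] F [-1.3 -0.6  4.7] w 15.7
shift [-0.0006  0.0004  0.0018] turn [0.0008 0.0005 0.    ] jaw now -0.147
```

View pics/a.png

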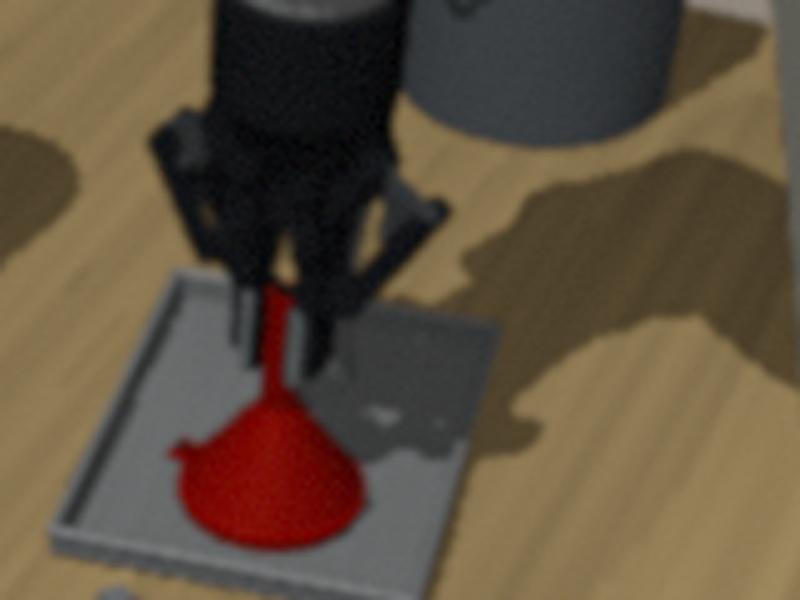

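Request:
{"api": "move_arm", "payload": {
  "commands": [
    [0.02, 0, 0, 0.006, 0, 0, 0],
    [0.03, 0, 0, 0.006, 0, 0, 0],
    [0.045, 0, 0, 0.006, 0, 0, 0],
    [0.045, 0, 0, 0.006, 0, 0, 0],
    [0.045, 0, 0, -0.01, 0, 0, 0],
    [0.045, 0, 0, -0.03, 0, 0, 0],
    [0.045, 0, 0, -0.06, 0, 0, 0],
    [0.045, 0, 0, -0.1, 0, 0, 0],
    [0.045, 0, 0, -0.11, 0, 0, 0],
    [0.045, 0, 0, -0.11, 0, 0, 0]
  ]
}}

```text
t: 26.9
tcp_pos: [0.5608, -0.3087, 0.1812]
orientation: [2.376, 2.05, 0.001]
force: [0.4, 0.1, -0.5]
gripper_width: 0.529
```

```bash
python3 - <<'E'
from h import *
go(.421,-.1444,.15,-.147)
for n in ('side','top'):
  cv2.imwrite(f"pics/{n}19.png",grab_frame(n)[:,:,::-1])
crop(0,'pics/side19.png',310,50,200,150,4,'pics/a.png')
E
```

```text
t 26.9 tcp [ 0.5608 -0.3087  0.1812] q [-0.63  0.43  0.15  1.29 -0.    1.08] F [ 0.4  0.1 -0.5] w 45.2
shift [ 0.1421 -0.1625  0.0304] turn [0.0034 0.0018 0.    ] jaw now -0.147
```

View pics/a.png

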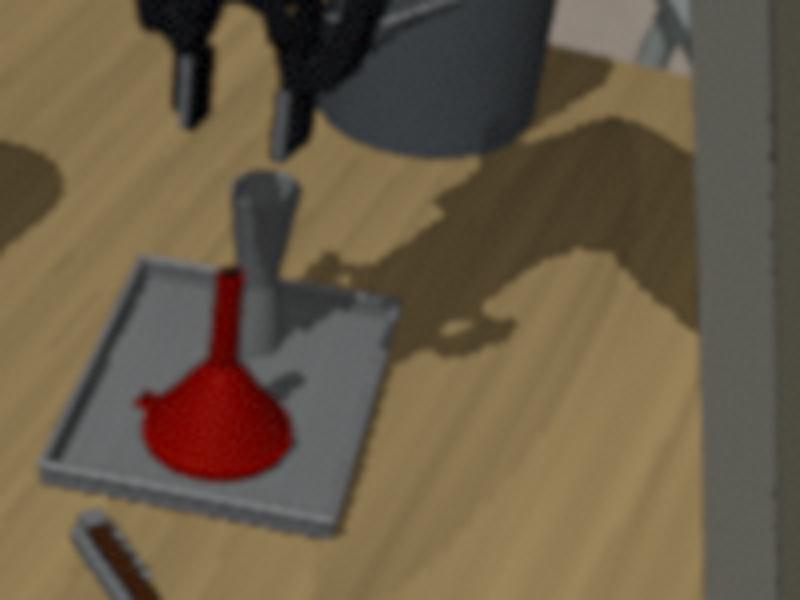

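View pics/top19.png

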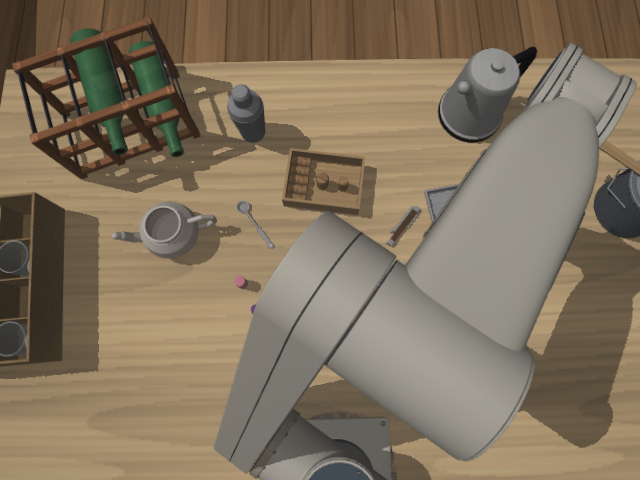

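Request:
{"api": "move_arm", "payload": {
  "commands": [
    [0.05, 0.142, -0.162, 0, 0, 0, 0],
    [0.05, 0.142, -0.162, 0, 0, 0, 0],
    [0.05, 0.142, -0.162, 0, 0, 0, 0],
    [0.05, 0.142, -0.162, 0, 0, 0, 0],
    [0.05, 0.142, -0.162, 0, 0, 0, 0],
    [0.05, 0.142, -0.162, 0, 0, 0, 0],
    [0.05, 0.142, -0.162, 0, 0, 0, 0],
    [0.05, 0.142, -0.162, 0.03, 0, 0, 0],
    [0.05, 0.142, -0.162, 0.06, 0, 0, 0],
    [0.05, 0.142, -0.162, 0.09, 0, 0, 0],
    [0.05, 0.142, -0.162, 0.1, 0, 0, 0],
    [0.05, 0.142, -0.162, 0.1, 0, 0, 0]
  ]
}}

```text
t: 28.2
tcp_pos: [0.4205, -0.1444, 0.0778]
orientation: [-2.377, -2.049, 0.002]
force: [0.2, 0.5, 1.1]
gripper_width: 0.581
```

```bash
python3 - <<'E'
from h import *
go(.421,-.1444,.023,-.147)
for n in ('side',):
  cv2.imwrite(f"pics/{n}20.png",grab_frame(n)[:,:,::-1])
crop(0,'pics/side20.png',310,120,160,120,5,'pics/a.png')
E
```

```text
t 28.2 tcp [ 0.4205 -0.1444  0.0778] q [-0.52  0.19 -0.49  0.89 -0.    1.2 ] F [0.2 0.5 1.1] w 49.6
shift [-0.      0.0007  0.0548] turn [-0.0032 -0.0012 -0.0007] jaw now -0.148
```

View pics/a.png

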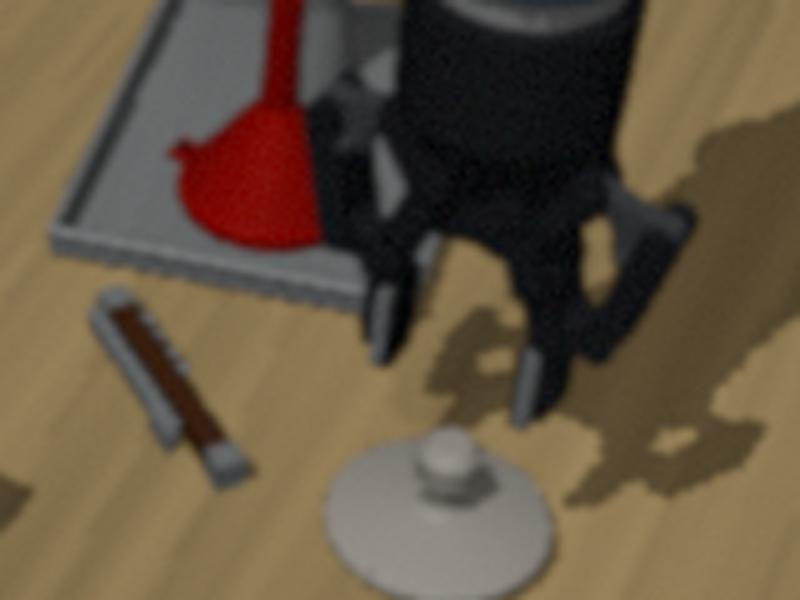

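Request:
{"api": "move_arm", "payload": {
  "commands": [
    [0.045, 0, 0, 0.02, 0, 0, 0],
    [0.045, 0, 0, 0.035, 0, 0, 0],
    [0.045, 0, 0, 0.045, 0, 0, 0],
    [0.045, 0, 0, 0.052, 0, 0, 0],
    [0.045, 0, 0, 0.055, 0, 0, 0],
    [0.045, 0, 0, 0.055, 0, 0, 0],
    [0.045, 0, 0, 0.055, 0, 0, 0]
  ]
}}

```text
t: 28.95
tcp_pos: [0.421, -0.1441, 0.0248]
orientation: [2.378, 2.052, 0.0]
force: [-0.5, 0.0, 0.6]
gripper_width: 0.53
```

```bash
python3 - <<'E'
from h import *
go(.421,-.1444,.023,-.147)
for n in ('side',):
  cv2.imwrite(f"pics/{n}21.png",grab_frame(n)[:,:,::-1])
crop(0,'pics/side21.png',350,160,100,75,8,'pics/a.png')
E
```

```text
t 28.95 tcp [ 0.421  -0.1441  0.0248] q [-0.52  0.25 -0.57  0.74  0.    1.2 ] F [-0.5  0.   0.6] w 45.2
shift [-0.0003  0.0001  0.0018] turn [0.0007 0.0003 0.0001] jaw now -0.147
```

View pics/a.png

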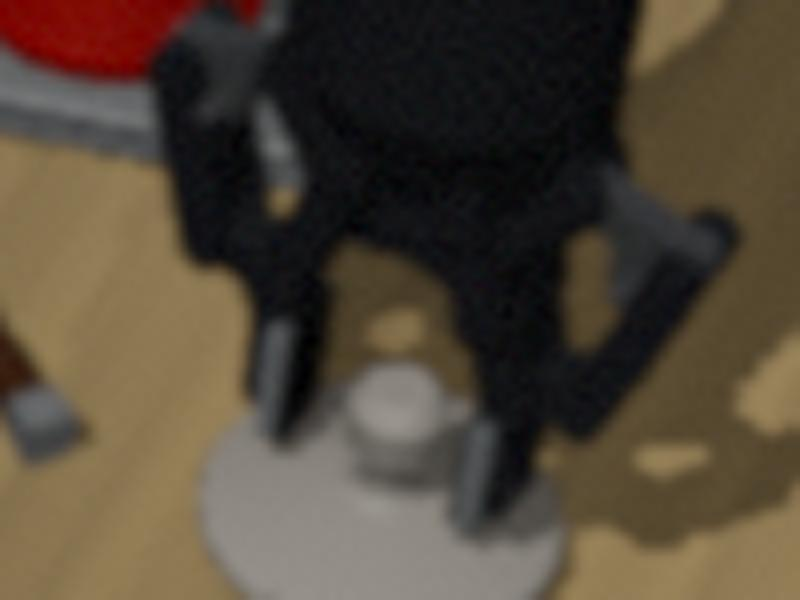

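Request:
{"api": "move_arm", "payload": {
  "commands": [
    [0.04, 0, 0, 0.001, 0, 0, 0],
    [0.034, 0, 0, 0.001, 0, 0, 0],
    [0.028, 0, 0, 0.001, 0, 0, 0],
    [0.02, 0, 0, 0.001, 0, 0, 0],
    [0.015, 0, 0, 0.001, 0, 0, 0],
    [0.015, 0, 0, 0.001, 0, 0, 0],
    [0.015, 0, 0, 0.001, 0, 0, 0],
    [0.015, 0, 0, -0.005, 0, 0, 0],
    [0.015, 0, 0, -0.015, 0, 0, 0],
    [0.015, 0, 0, -0.03, 0, 0, 0],
    [0.015, 0, 0, -0.03, 0, 0, 0]
  ],
  "grip_force": 35
}}

```text
t: 30.1
tcp_pos: [0.4218, -0.1446, 0.0561]
orientation: [2.376, 2.05, 0.002]
force: [-0.2, -0.2, -1.2]
gripper_width: 0.253
```

```bash
python3 - <<'E'
from h import *
go(.5358,.3687,.21,-.147)
for n in ('side',):
  cv2.imwrite(f"pics/{n}22.png",grab_frame(n)[:,:,::-1])
crop(0,'pics/side22.png',350,140,133,100,6,'pics/a.png')
E
```

```text
t 30.1 tcp [ 0.4218 -0.1446  0.0561] q [-0.52  0.21 -0.53  0.83  0.    1.2 ] F [-0.2 -0.2 -1.2] w 21.6
shift [ 0.5242  0.0381 -0.1543] turn [0.0031 0.0011 0.0001] jaw now -0.147
```

View pics/a.png

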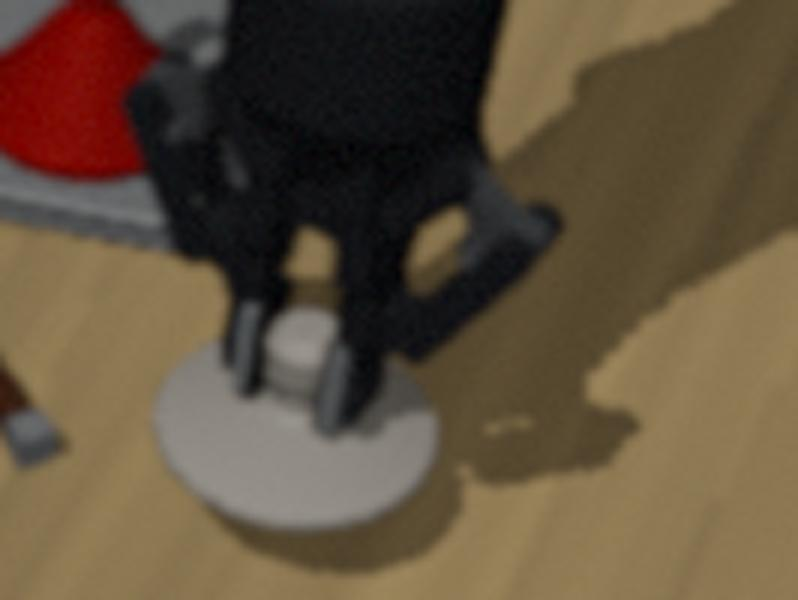

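Request:
{"api": "move_arm", "payload": {
  "commands": [
    [0.015, 0, 0, -0.02, 0, 0, 0],
    [0.015, 0, 0, -0.045, 0, 0, 0],
    [0.015, 0, 0, -0.075, 0, 0, 0],
    [0.015, 0.01, 0.001, -0.105, 0, 0, 0],
    [0.015, 0.03, 0.002, -0.13, 0, 0, 0],
    [0.015, 0.06, 0.004, -0.145, 0, 0, 0],
    [0.015, 0.09, 0.006, -0.153, 0, 0, 0],
    [0.015, 0.125, 0.009, -0.154, 0, 0, 0],
    [0.015, 0.16, 0.012, -0.154, 0, 0, 0],
    [0.015, 0.195, 0.014, -0.154, 0, 0, 0],
    [0.015, 0.23, 0.017, -0.154, 0, 0, 0],
    [0.015, 0.265, 0.019, -0.154, 0, 0, 0],
    [0.015, 0.3, 0.022, -0.154, 0, 0, 0],
    [0.015, 0.335, 0.024, -0.154, 0, 0, 0],
    [0.015, 0.37, 0.027, -0.154, 0, 0, 0],
    [0.015, 0.405, 0.029, -0.154, 0, 0, 0],
    [0.015, 0.44, 0.032, -0.154, 0, 0, 0],
    [0.015, 0.475, 0.035, -0.154, 0, 0, 0],
    [0.015, 0.505, 0.037, -0.154, 0, 0, 0],
    [0.015, 0.524, 0.038, -0.154, 0, 0, 0]
  ]
}}

```text
t: 32.15
tcp_pos: [0.535, 0.3709, 0.2069]
orientation: [-2.377, -2.053, 0.002]
force: [0.3, 0.2, -1.4]
gripper_width: 0.257
```

Request:
{"api": "move_arm", "payload": {
  "commands": [
    [0.015, 0, 0, 0, 0, 0, 0],
    [0.015, 0, 0, 0, 0, 0, 0],
    [0.015, 0, 0, 0.02, 0, 0, 0],
    [0.015, 0, 0, 0.04, 0, 0, 0],
    [0.015, 0, 0, 0.05, 0, 0, 0],
    [0.015, 0, 0, 0.05, 0, 0, 0],
    [0.015, 0, 0, 0.05, 0, 0, 0]
  ]
}}

```text
t: 32.85
tcp_pos: [0.5352, 0.3684, 0.159]
orientation: [2.379, 2.052, 0.001]
force: [-0.9, 0.8, -0.7]
gripper_width: 0.254
```

```bash
python3 - <<'E'
from h import *
go(.5358,.3687,.114,-.147)
for n in ('side','top'):
  cv2.imwrite(f"pics/{n}23.png",grab_frame(n)[:,:,::-1])
crop(0,'pics/side23.png',80,280,266,200,3,'pics/a.png')
crop(0,'pics/top23.png',100,130,200,150,4,'pics/b.png')
x,y=.5358,.3687
a=np.linspace(0,2*np.pi,90)
for r,z in((.042,.1),(.044,.154),(.044,.15)):
    f=proj('side',np.c_[x+r*np.cos(a),y+r*np.sin(a),0*a+z])
    print(r,z,((f-[80,280])*3).min(0),((f-[80,280])*3).max(0))
E
```

```text
t 32.85 tcp [0.5352 0.3684 0.159 ] q [ 0.47  0.45  0.13  1.25 -0.    2.19] F [-0.9  0.8 -0.7] w 21.7
shift [0.0003 0.0005 0.045 ] turn [ 0.0005 -0.0003 -0.0006] jaw now -0.148
0.042 0.1 [150.34079941 296.5173021 ] [358.85324705 497.0768594 ]
0.044 0.154 [100.21833248 231.22761716] [336.16604073 452.34410754]
0.044 0.15 [103.80725966 236.05215941] [338.35123894 456.33170169]
```

View pics/a.png

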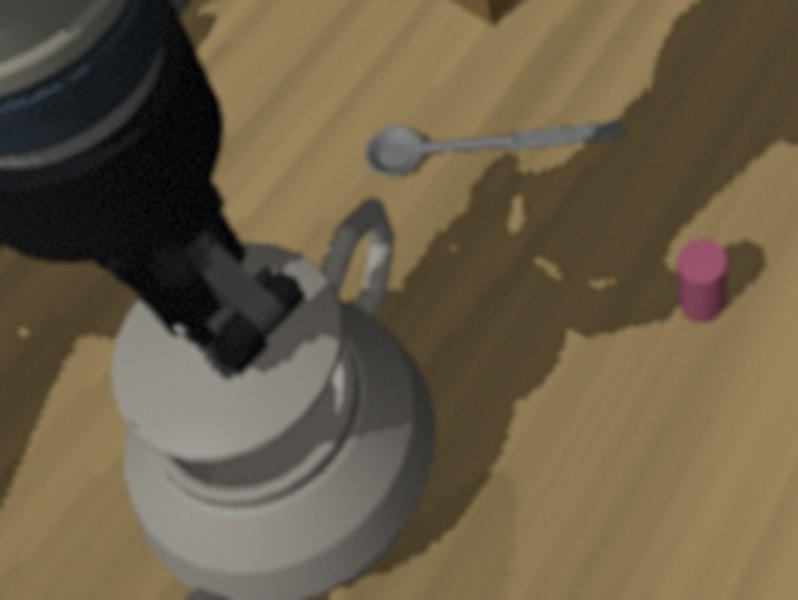

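View pics/b.png

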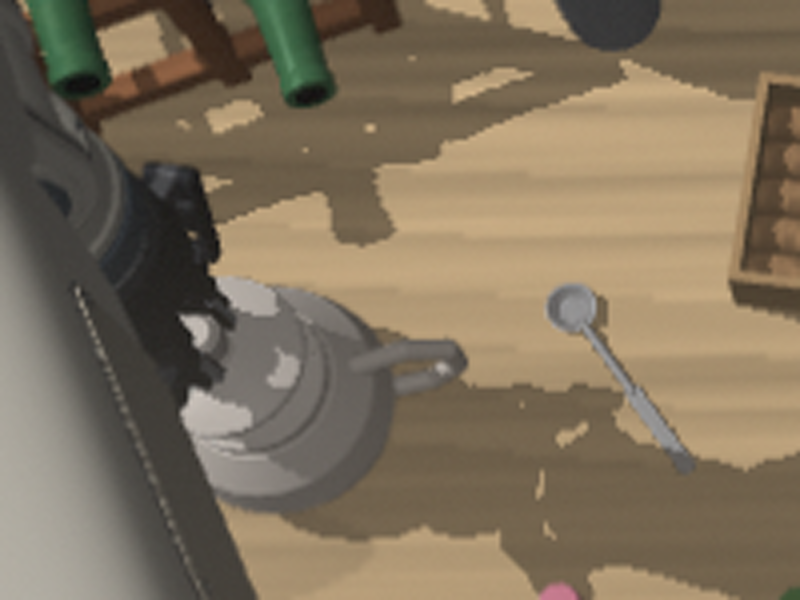

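```bash
python3 - <<'E'
from h import *
x,y=.5358,.3687
a=np.linspace(0,2*np.pi,90)
for n,(ox,oy),k in(('side',(110,350),6),('top',(125,185),8)):
    w,h=(800//k,600//k)
    f=cv2.imread(f'pics/{n}0.png')[oy:oy+h,ox:ox+w];f=cv2.resize(f,None,fx=k,fy=k,interpolation=cv2.INTER_CUBIC)
    for r,c in((.042,(0,0,255)),(.037,(0,255,0))):
        p=proj(n,np.c_[x+r*np.cos(a),y+r*np.sin(a),0*a+.1]);p=(p+.5-[ox,oy])*k
        cv2.polylines(f,[p.astype(np.int32)],True,c,1)
    cv2.imwrite(f'pics/pot_{n}.png',f)
n='side';k=3;ox,oy=80,280
f=cv2.resize(cv2.imread('pics/side23.png')[oy:oy+200,ox:ox+266],None,fx=k,fy=k,interpolation=cv2.INTER_CUBIC)
for X,Y,r,z,c in((x,y,.042,.1,(0,0,255)),(.5355,.3688,.044,.149,(0,255,0))):
    p=proj(n,np.c_[X+r*np.cos(a),Y+r*np.sin(a),0*a+z]);p=(p+.5-[ox,oy])*k
    cv2.polylines(f,[p.astype(np.int32)],True,c,1)
cv2.imwrite('pics/pot_l.png',f)
E
```

```text
(no output)
```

View pics/pot_side.png

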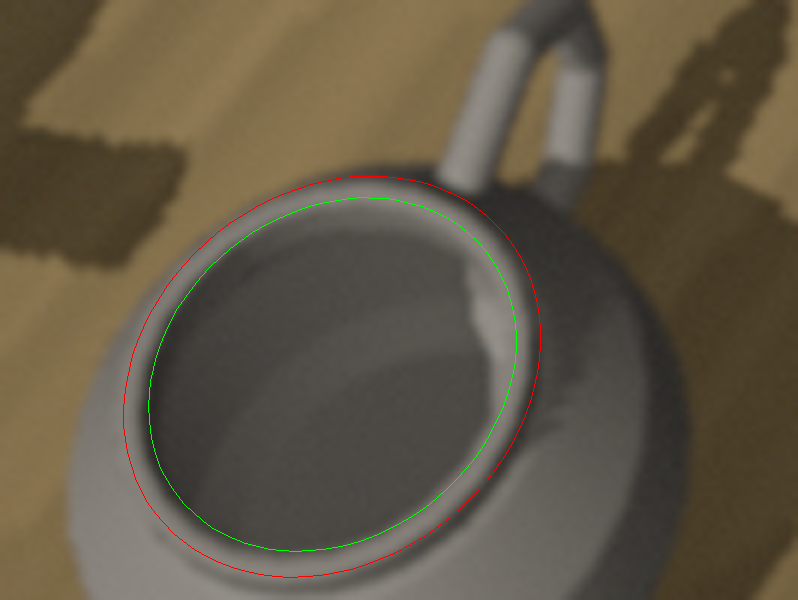

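View pics/pot_top.png

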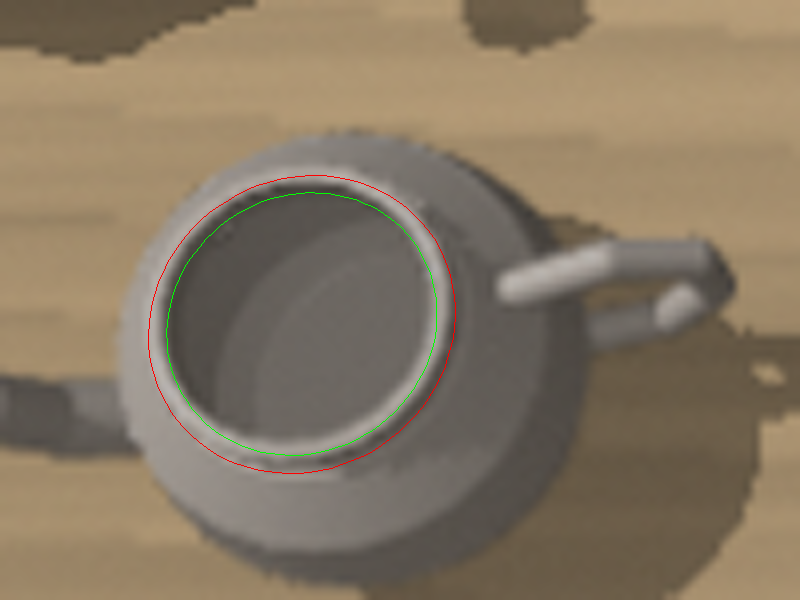

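View pics/pot_l.png

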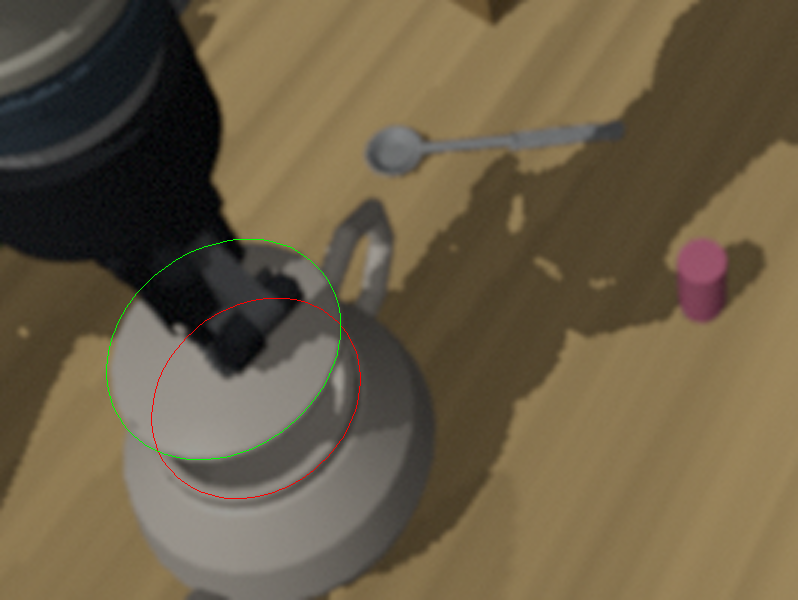

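Request:
{"api": "move_arm", "payload": {
  "commands": [
    [0.015, 0, 0, 0.015, 0, 0, 0],
    [0.015, 0, 0, 0.025, 0, 0, 0],
    [0.015, 0, 0, 0.033, 0, 0, 0],
    [0.015, 0, 0, 0.038, 0, 0, 0],
    [0.015, 0, 0, 0.04, 0, 0, 0],
    [0.015, 0, 0, 0.04, 0, 0, 0],
    [0.015, 0, 0, 0.04, 0, 0, 0]
  ]
}}

```text
t: 33.65
tcp_pos: [0.5352, 0.3689, 0.1187]
orientation: [2.378, 2.052, 0.001]
force: [-0.5, -0.1, -1.1]
gripper_width: 0.257
```

Request:
{"api": "move_arm", "payload": {
  "commands": [
    [0.015, 0, 0, 0.001, 0, 0, 0],
    [0.015, 0, 0, 0.002, 0, 0, 0],
    [0.015, 0, 0, 0.002, 0, 0, 0],
    [0.015, 0, 0, 0.002, 0, 0, 0]
  ]
}}

```text
t: 34.05
tcp_pos: [0.535, 0.3688, 0.1163]
orientation: [2.379, 2.052, 0.0]
force: [-0.0, -1.2, -1.5]
gripper_width: 0.257
```

```bash
python3 - <<'E'
from h import *
go(.5358,.3687,.114,-.147)
cv2.imwrite("pics/side24.png",grab_frame('side')[:,:,::-1])
crop(0,'pics/side24.png',80,310,226,170,3.5,'pics/a.png')
E
```

```text
t 34.05 tcp [0.535  0.3688 0.1163] q [ 0.47  0.48  0.06  1.15 -0.    2.19] F [-0.  -1.2 -1.5] w 22.0
shift [0.     0.0008 0.0023] turn [0. 0. 0.] jaw now -0.147
```

View pics/a.png

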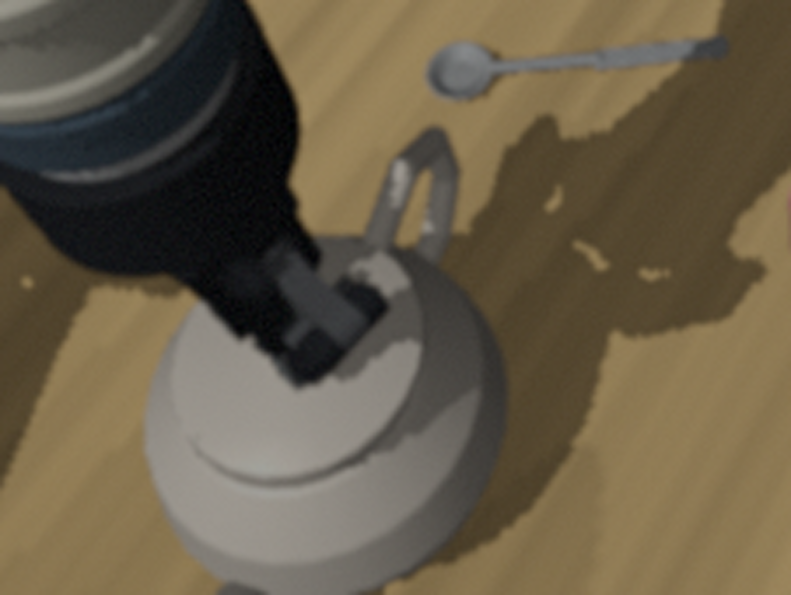

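Nearly seated; creep further.

Request:
{"api": "move_arm", "payload": {
  "commands": [
    [0.015, 0, 0, 0.001, 0, 0, 0],
    [0.015, 0, 0, 0.0015, 0, 0, 0],
    [0.015, 0, 0, 0.0015, 0, 0, 0],
    [0.015, 0, 0, 0.0015, 0, 0, 0]
  ]
}}

```text
t: 34.5
tcp_pos: [0.535, 0.3688, 0.1148]
orientation: [2.379, 2.052, -0.0]
force: [0.2, -0.4, -0.9]
gripper_width: 0.256
```

Request:
{"api": "move_arm", "payload": {
  "commands": [
    [0.015, 0, 0, 0.0005, 0, 0, 0],
    [0.015, 0, 0, 0.001, 0, 0, 0],
    [0.015, 0, 0, 0.001, 0, 0, 0],
    [0.015, 0, 0, 0.001, 0, 0, 0]
  ]
}}

```text
t: 34.9
tcp_pos: [0.535, 0.3689, 0.1139]
orientation: [-2.378, -2.052, -0.0]
force: [0.4, -0.4, 0.5]
gripper_width: 0.26
```

Request:
{"api": "move_arm", "payload": {
  "commands": [
    [0.015, 0, 0, 0.0005, 0, 0, 0],
    [0.015, 0, 0, 0.0005, 0, 0, 0],
    [0.015, 0, 0, 0.0005, 0, 0, 0]
  ]
}}

```text
t: 35.2
tcp_pos: [0.5349, 0.3689, 0.1136]
orientation: [-2.378, -2.052, -0.001]
force: [-3.1, -0.9, 4.4]
gripper_width: 0.259
```

Request:
{"api": "move_arm", "payload": {
  "commands": [
    [0.02, 0, 0, 0.0005, 0, 0, 0],
    [0.0235, 0, 0, 0.0005, 0, 0, 0],
    [0.0255, 0, 0, 0.0005, 0, 0, 0],
    [0.028, 0, 0, 0.0005, 0, 0, 0],
    [0.032, 0, 0, 0.0005, 0, 0, 0],
    [0.038, 0, 0, 0.0005, 0, 0, 0],
    [0.045, 0, 0, 0.0005, 0, 0, 0],
    [0.045, 0, 0, 0.0005, 0, 0, 0]
  ]
}}

```text
t: 36.0
tcp_pos: [0.535, 0.3688, 0.1127]
orientation: [2.379, 2.052, 0.0]
force: [0.4, -0.4, 0.2]
gripper_width: 0.523
```

Request:
{"api": "move_arm", "payload": {
  "commands": [
    [0.045, 0, 0, -0.01, 0, 0, 0],
    [0.045, 0, 0, -0.025, 0, 0, 0],
    [0.045, 0, 0, -0.05, 0, 0, 0],
    [0.045, 0, 0, -0.09, 0, 0, 0],
    [0.045, 0, 0, -0.11, 0, 0, 0],
    [0.045, -0.05, -0.05, -0.12, 0, 0, 0],
    [0.045, -0.1, -0.1, -0.12, 0, 0, 0],
    [0.045, -0.15, -0.15, -0.12, 0, 0, 0],
    [0.045, -0.2, -0.15, -0.12, 0, 0, 0],
    [0.045, -0.25, -0.15, -0.12, 0, 0, 0],
    [0.045, -0.25, -0.15, -0.12, 0, 0, 0]
  ]
}}

```text
t: 37.1
tcp_pos: [0.3492, 0.144, 0.2337]
orientation: [2.376, 2.054, 0.002]
force: [1.0, -0.8, 0.6]
gripper_width: 0.526
```

```bash
python3 - <<'E'
from h import *
go(.5358,.3687,.114,-.147)
for n in ('side','top'):
  cv2.imwrite(f"pics/{n}25.png",grab_frame(n)[:,:,::-1])
k=4;ox,oy=90,330;a=np.linspace(0,2*np.pi,90)
for n,ox,oy in(('side',90,330),('top',90,150)):
  f=cv2.resize(cv2.imread(f'pics/{n}25.png')[oy:oy+150,ox:ox+200],None,fx=k,fy=k,interpolation=cv2.INTER_CUBIC)
  p=proj(n,np.c_[.5358+.044*np.cos(a),.3687+.044*np.sin(a),0*a+.103]);p=(p+.5-[ox,oy])*k
  cv2.polylines(f,[p.astype(np.int32)],True,(0,0,255),1)
  cv2.imwrite(f'pics/f_{n}.png',f)
E
```

```text
t 37.1 tcp [0.3492 0.144  0.2337] q [ 0.17 -0.04 -0.32  1.29 -0.    1.88] F [ 1.  -0.8  0.6] w 44.9
shift [0.2493 0.1519 0.1201] turn [ 0.0019 -0.0004  0.0017] jaw now -0.145
```

View pics/f_side.png

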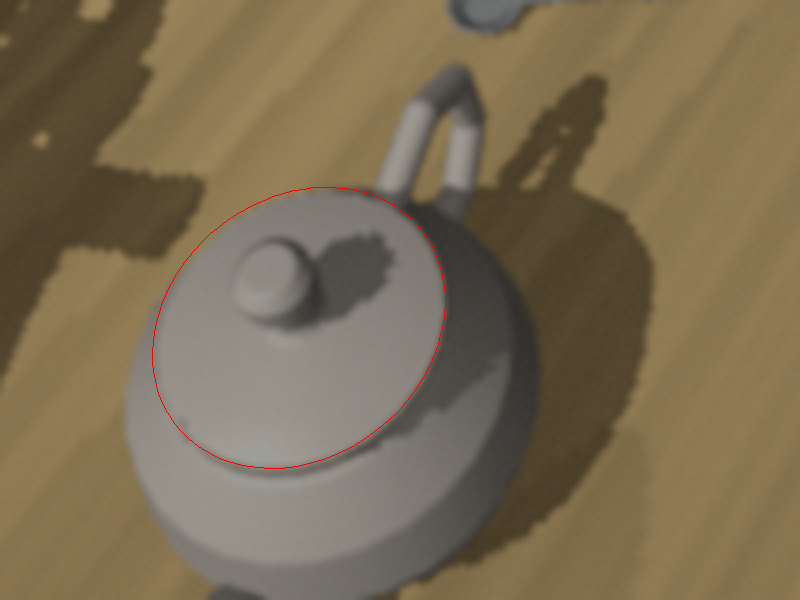

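View pics/f_top.png

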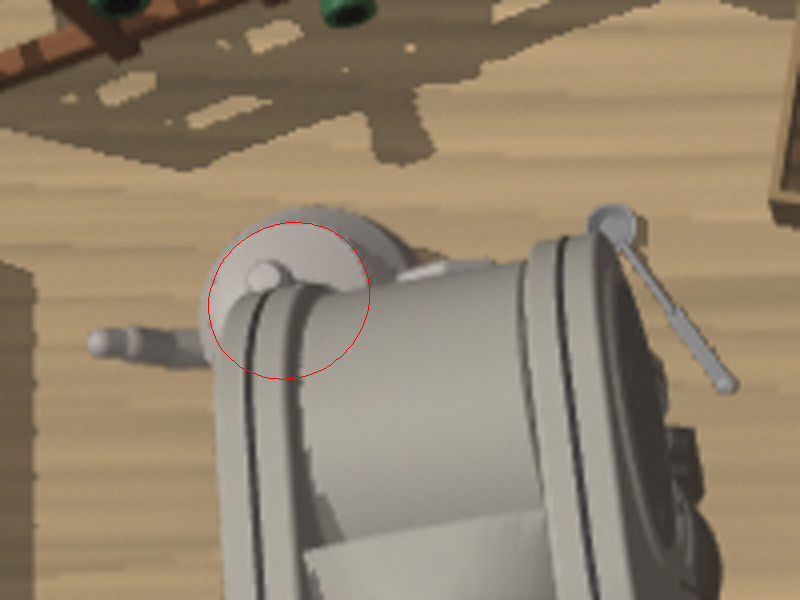

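View pics/side25.png

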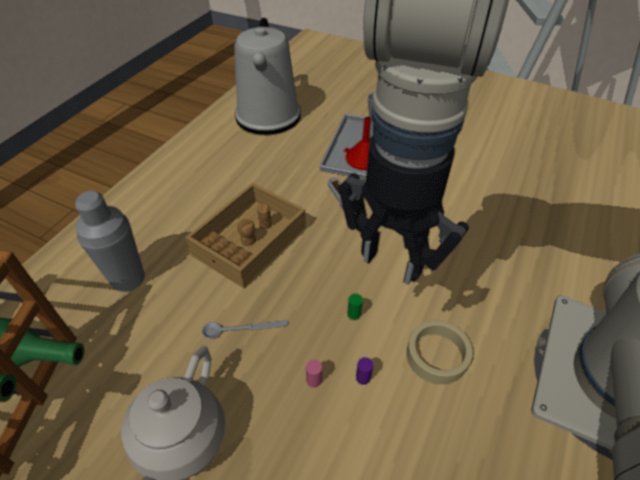

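View pics/top25.png

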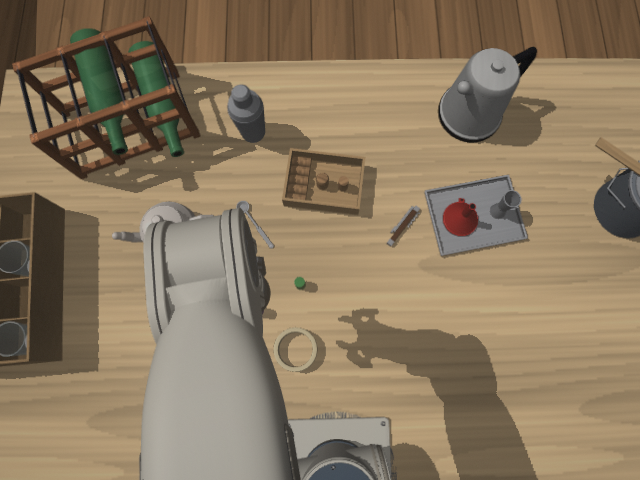

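```bash
python3 - <<'E'
from plant import *
print(state()['qd'].round(3)); print(hand_in())
E
```

```text
[ 0.071  0.058  0.067 -0.03   0.026  0.1  ]
the job is handed in; nothing more can be done
None
```

The job is handed in at about 37 s. Done in the order asked: wine cork then sparkling cork into the cork box, jigger and funnel onto the tray floor, and the lid onto the teapot.

Last checks:
- **Corks:** both stand upright in the free part of the box.
- **Jigger and funnel:** both stand upright inside the tray rim. The jigger showed about 3 N and the funnel about 5 N of contact force before I released them.
- **Lid:** I lowered it in steps of about 1 mm until it touched at about 4 N, with 3 N sideways, then opened slowly. In the side view its rim matches the predicted seated circle within about 1–2 mm. The arm hid most of the lid from the top camera, so that seating check rests on the side view.
- **Bystanders:** the spoon, corkscrew and green cork appear where they were in the pictures. The pink and purple corks do too, though I last saw those two only from the side.
- **Arm:** it stood clear above the scene with the gripper empty, but it was still settling slightly (up to 0.1 rad/s) at hand-in.

No check failed. The two cameras disagreed by up to about 3 mm on the small items and by up to about 7 mm on the box and tray.

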